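# Jack up the deck of a film editing flatbed and hold it

### The arm

A 6-joint arm with a two-finger parallel gripper is mounted at the origin on the work surface. World frame = base frame: x ahead of the robot, y to its left, z up, the work surface at z = 0. Lengths are in m, angles in degrees, forces in N, time in s.
With the tool pointing down it reaches from about 0.4 to 0.825 m from the base axis. Payload 7 kg.
Tool frame: the origin (TCP) lies midway between the tips of the shut fingers; the grasp point (between the pads) lies r.grasp_offset behind it (r.grasp_offset is the distance from the TCP to the grasp point, in m); z points along the fingers, y is the direction in which the jaws open and shut (so a half turn about z gives the same grasp; the last joint's range is limited). The gripper opens to 88 mm and grips with 3 to 60 N. Pads are 19 mm wide; open, the fingers measure 130 mm over their backs; the gripper's body (78 mm by 193 mm) begins 47 mm behind the grasp point.
Start: joints at [87.668, 20.546, 0.682, 0, -70.136, -16.507], TCP at [0.218, 0.639, 0.198] pointing down, gripper open.
Joint ranges: [-176.03, 176.03], [-82.01, 121.73], [-58.28, 71.71], [-173.87, 95.51], [-174.79, -0.11], [-173.66, 173.66]. Speed limits (degrees/s): [136.94, 136.94, 172.46, 180, 180, 180].

### API

Orientations are given as [roll, pitch, yaw] about the fixed x, y, z axes, in that order (R = Rz(yaw) Ry(pitch) Rx(roll)).
In Python, from plant import status, imaging, r gives the robot as it stands.
- The arm moves only by the tool apply_moves, never from a script. Its argument "moves" is a list of rows, each a list of 6 numbers: the shift along the tool's x, y, z in units of 200 mm (1.0 is 200 mm), then the turn, a rotation vector about the tool's x, y, z in units of 90 degrees (1.0 is 90 degrees). In form: [[tx, ty, tz, rx, ry, rz], ...]. A call has 1 to 12 rows; each row is the pose to reach, as a shift and turn from the pose measured when the call began, along the tool's axes at that moment; what a row does not reach only later rows make up. A row lasts 1/8 s, in which the tool goes at most 62.5 mm and 10.7 degrees, less where a joint would pass 70% of its speed; a pose out of reach is approached as far as the arm can. A call with a number of a shift or a turn outside -1 to 1 is refused whole. A call with a gripper value outside its range is refused whole. "hand" is the closure, from -1 (fully open) to 1 (shut), set as the call begins (left out, the last holds). The fingers move at their own pace and stop on an object; "grip_force" is the grip in N (left out, the last holds). Time passes only in rows, so rows that repeat a pose let the fingers close. It gives the time, the measured TCP pose, the force and the opening at its end, in the units of the state.
- status.get_state(): the state, without advancing time (a new reading comes with each control period).
- imaging.capture(name): name is "side" or "top"; returns (picture, depth): 384x512x3 uint8, blue, green, red; 384x512 float32, m along the optical axis (not along the pixel's ray), 0 where there is no reading.
- imaging.camera_info(name): a dict with "fx", "fy", "cx", "cy" (pixels), "T" (4x4, takes a point from camera to world coordinates). Camera axes: x right, y up, looking along -z (the intrinsics and any distortion apply to the point x, -y, -z); pixel columns grow to the right and rows downward; lengths in m; the calibration is good to about 2 mm. A picture is of the moment at which its call begins. camera_info takes no time and is no camera call.
- r.close_job(): hands the job in, once; it reports no verdict.
The state is a dict: "time_s": time; "joints": joint angles; "qd": joint speeds; "joint_torque": joint torques, N m; "tcp_pos": TCP position; "eef_rot": TCP orientation; "contact_force": force on the tool from outside, world axes, zero at the start; "moment": the same for the moment, N m; "gripper_width": finger opening in m.
Only numpy, scipy, OpenCV 4.12 (cv2) and the standard library are available. Lean on these libraries where they do the work, as an engineer would, in place of code of your own. Each camera call takes 0.05 s, during which the arm holds its last target.

### The job

The hinged deck of the film editing unit has to be held up so that a colleague can reach the belt beneath. Set the bench jack flat on the table with its saddle centred under the deck's lift point (below the raised ring on the long front tab), pump the handle once as a trial, all the way down and then all the way up again so that the deck is shut, then press it fully down a second time and finish while still holding the handle down, with the deck raised on the saddle alone. Do not lift or push the unit or its deck with the arm, do not tip the jack over, and leave the other things on the table where they are.

Things in the scene. Friction and masses are not known exactly. Their poses are not given: they have to be found in the camera images.
- jack: loose lever jack, 0.93 kg in all. Origin on its underside; x points from handle end to saddle end, z up. Base plate x -120 to +105, y +-45, 8 thick. Saddle column 48 diameter at x = +80. Upright grey carrying post 28 (x) x 24 (y) centred at x = +15, y = 0, top at z = 105: pinch it across y from above. The handle, pivoted just behind the post, slopes up towards -x.
- jack_grip (a point): centre of the carrying post at z = 85 in the jack frame, 20 below the post's top; same axes as the jack
- jack_saddle: the jack's saddle, a steel disc 34 diameter on a plunger at x = +80 in the jack frame; moves straight up and down with the handle
- saddle_top (a point): centre of the flat top of the saddle: 56 above the table with the handle up, 96 with the handle fully down
- jack_handle (a joint): pump handle, rad: 0 = fully up (its spring brings it back there when let go), 0.6 = fully down (stop). The saddle rises 66.7 mm per rad. No check valve: the saddle sinks as soon as the handle is let up. Pressing takes 2 to 4 N at the pad unloaded, up to about 9 N with the deck on the saddle.
- handle_pad (a point): centre of the top face of the rubber pad on the handle's end (40 long, 50 wide, 12 thick). The pad's middle runs on an arc of radius 140 about the pivot (x = -14, z = 78 in the jack frame): arm 0.5 rad above level when up, 0.1 rad below level when fully down. The point lies 6 off the arm's centre line, square to it. Its axes are the jack's when the handle is up.
- unit: fixed grey flatbed drive unit, chassis 260 (x) x 400 (y) x 72 high, origin on the table under the lift point, 60 in front of the chassis (-x). On it the steel deck with platters and rollers, 10 thick, hinged at the far edge. The lift tab sticks out of the middle of the front: 46 wide, 82 long, top at z = 82, raised ring on top over the lift point. Two short plain corner tabs are not lift points.
- lift_point (a point): centre of the underside of the lift pad (steel disc 36 diameter) under the ring on the tab; 68 above the table with the deck shut, 60 in front of the chassis. Axes as the unit's: +x points into it, the way to bring the jack in. Handle up, the saddle passes 12 below the pad; a full stroke then raises the pad by about 28 to about 96.
- splicer: bystander, loose: film splicing block, aluminium, 160 x 80 x 52 high; origin at the centre of its underside
- spool_a: bystander, loose: small aluminium spool, 34 diameter, 45 high, standing beside the lift tab; origin at the centre of its underside
- spool_b: bystander, loose: small aluminium spool, 34 diameter, 45 high, standing on the other side of the lift tab; origin at the centre of its underside
- spool_c: bystander, loose: large aluminium spool, 60 diameter, 60 high; origin at the centre of its underside
- film_can: bystander, loose: flat round steel film can, 100 diameter, 28 high; origin at the centre of its underside
- loupe: bystander, loose: black magnifier loupe, 44 diameter, 43 high; origin at the centre of its underside
- jar: bystander, loose: small closed jar, 56 diameter, 70 high; origin at the centre of its underside

How it is judged:
By the outcome, as a careful person would: the job done as asked, in the order asked, and still so for the second after the job is handed in, while the arm keeps its last pose, push and grip.
It also fails if it takes over 64 s, if anything falls off the work surface, if the arm or the gripper's body presses on something with over 40 N, if the wrist force passes 120 N, or if a joint passes its speed limit or range.

## Working session

There is one attempt and no reset: what is moved stays moved. The work goes in short steps, Python scripts to look and compute and a tool call to move; the robot and the scene stay as the last step left them, time stands still between calls to the robot, and variables do not carry over. Pictures are saved under pics/ and viewed, and the job is handed in when it is done.

Besides the shell and the picture viewer there is one more tool, called after ">>>" by a JSON object that holds its "name" and its "arguments", one argument or row to a line. apply_moves: Moves the arm, as the interface text tells. Its arguments: {"type":"object","properties":{"moves":{"type":"array","items":{"type":"array","items":{"type":"number"}}},"hand":{"type":"number"},"grip_force":{"type":"number"}},"required":["moves"]}

```bash
mkdir -p pics; ls; python3 - <<'E'
from plant import status, imaging, r
import cv2, numpy as np
print(status.get_state()); print(r.grasp_offset)
for n in ("side","top"):
    p,d=imaging.capture(n); cv2.imwrite(f"pics/{n}0.png",p); np.save(f"pics/{n}0.npy",d)
    print(n,imaging.camera_info(n))
E
```

```text
pics
{'time_s': 0.0, 'joints': array([ 8.76689024e+01,  2.05914613e+01,  6.34137550e-01, -1.88648597e-02,
       -7.01351248e+01, -1.65077707e+01]), 'qd': array([-0.01646956, -0.05007753,  0.08599136,  0.0048184 ,  0.0800126 ,
        0.11229347]), 'joint_torque': array([ 3.05304602e-04, -5.82709908e+01,  2.93059123e+01,  6.99741080e+00,
        6.97597337e-03, -1.46000339e-04]), 'tcp_pos': array([0.21781812, 0.63833499, 0.19732913]), 'eef_rot': array([ 1.79906323e+02, -9.26800681e-03, -1.88452854e+01]), 'contact_force': array([-0.23819836,  0.53269972, -0.29164471]), 'moment': array([-0.05947001,  0.01723721, -0.01314093]), 'gripper_width': 0.08765038588340458}
0.0188
side {'fx': 346.70335625921865, 'fy': 346.70335625921865, 'cx': 257.8785046973765, 'cy': 193.5275603080941, 'T': array([[-0.96809986,  0.15572881, -0.19629367,  0.32078286],
       [-0.25056142, -0.60568384,  0.75522583,  0.72218828],
       [-0.00128148,  0.78031764,  0.62538207,  0.73729865],
       [ 0.        ,  0.        ,  0.        ,  1.        ]])}
top {'fx': 366.06222846206316, 'fy': 366.06222846206316, 'cx': 257.3998684324944, 'cy': 184.8434351053345, 'T': array([[-0.01094948,  0.99542251, -0.09494279,  0.42592926],
       [-0.9997595 , -0.01270233, -0.0178774 , -0.00826249],
       [-0.01900156,  0.09472421,  0.99532219,  1.21336573],
       [ 0.        ,  0.        ,  0.        ,  1.        ]])}
```

View pics/side0.png

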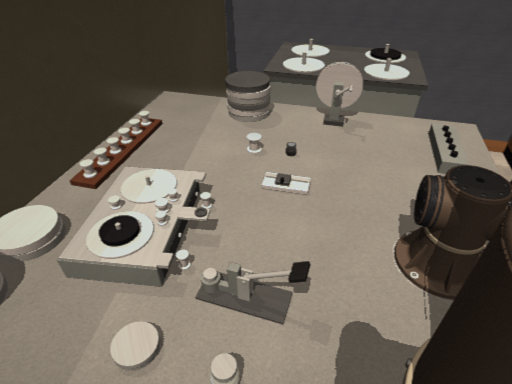

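View pics/top0.png

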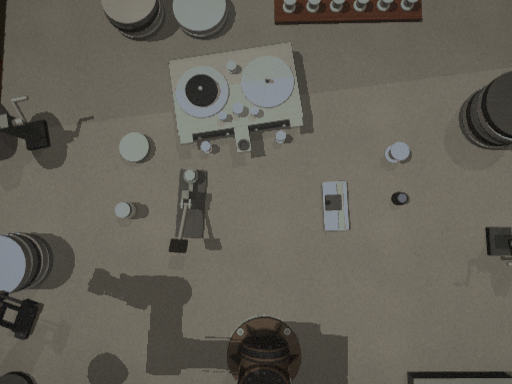

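```bash
python3 - <<'E'
import cv2, numpy as np
t=cv2.imread("pics/top0.png"); s=cv2.imread("pics/side0.png")
a=cv2.resize(t[40:260,110:310],None,fx=4,fy=4,interpolation=cv2.INTER_CUBIC)[:, :]
cv2.imwrite("pics/t_jack.png",cv2.resize(t[160:260,150:250],None,fx=6,fy=6,interpolation=cv2.INTER_CUBIC))
cv2.imwrite("pics/t_unit.png",cv2.resize(t[35:165,155:315],None,fx=4.5,fy=4.5,interpolation=cv2.INTER_CUBIC))
cv2.imwrite("pics/s_jack.png",cv2.resize(s[180:330,160:330],None,fx=4,fy=4,interpolation=cv2.INTER_CUBIC)[:600,:])
E
```

```text
(no output)
```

View pics/t_jack.png

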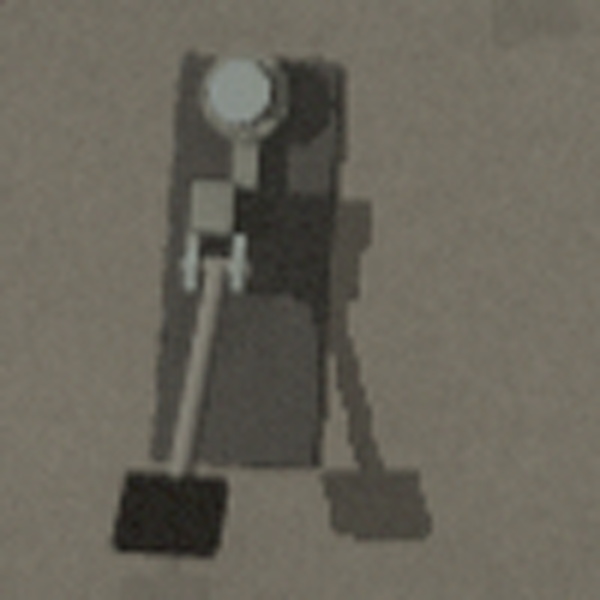

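View pics/t_unit.png

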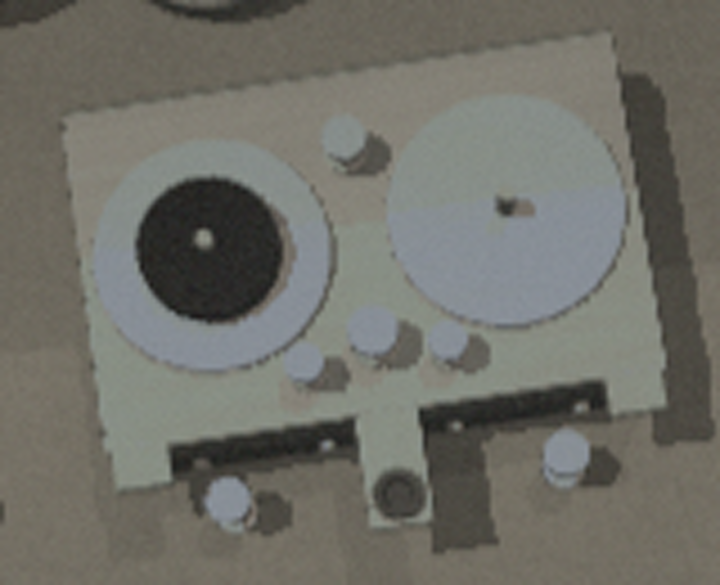

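View pics/s_jack.png

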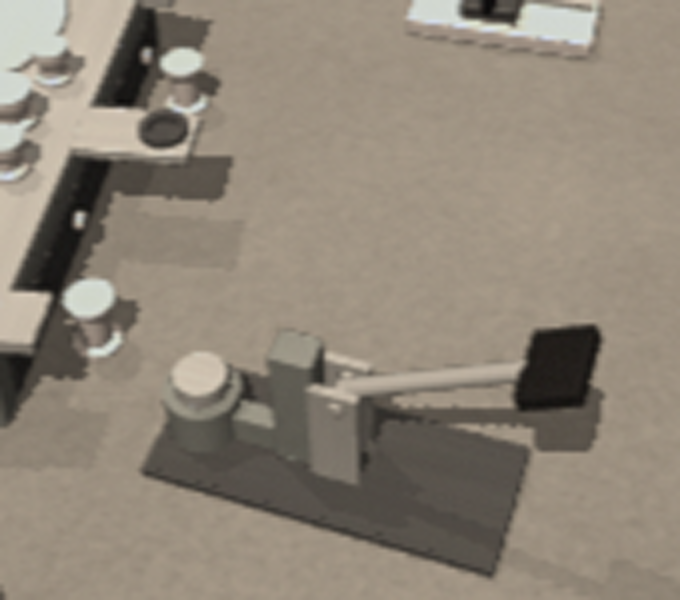

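```bash
cat > h.py <<'E'
import numpy as np, cv2
from plant import imaging
def ray(n,uv):
    c=imaging.camera_info(n);T=c["T"]
    u,v=uv
    d=np.array([(u-c["cx"])/c["fx"],-(v-c["cy"])/c["fy"],-1.])
    return T[:3,3],T[:3,:3]@d
def onz(n,uv,z):
    o,d=ray(n,uv); return o+d*(z-o[2])/d[2]
def proj(n,p):
    c=imaging.camera_info(n);T=c["T"];q=T[:3,:3].T@(np.asarray(p)-T[:3,3])
    return np.array([c["cx"]+c["fx"]*q[0]/-q[2],c["cy"]-c["fy"]*q[1]/-q[2]])
def two(uv_top,uv_side):
    A=[];b=[]
    M=np.zeros((3,3));v=np.zeros(3)
    for n,uv in(("top",uv_top),("side",uv_side)):
        o,d=ray(n,uv);d=d/np.linalg.norm(d);P=np.eye(3)-np.outer(d,d);M+=P;v+=P@o
    return np.linalg.solve(M,v)
def wpt(n,uv,D):
    o,d=ray(n,uv); z=D[int(round(uv[1])),int(round(uv[0]))]; return o+d*z
E
python3 - <<'E'
from h import *
np.set_printoptions(precision=4,suppress=True)
def tj(x,y):return ((x+.5)/6-.5+150,(y+.5)/6-.5+160)
def tu(x,y):return ((x+.5)/4.5-.5+155,(y+.5)/4.5-.5+35)
def sj(x,y):return ((x+.5)/4-.5+160,(y+.5)/4-.5+180)
D=np.load("pics/top0.npy");S=np.load("pics/side0.npy")
c=[onz("top",tj(*p),.008) for p in((187,53),(345,62),(320,467),(152,460))]
for a in c: print(a)
f=(c[0]+c[1])/2;b=(c[2]+c[3])/2;ax=f-b
print("len",np.linalg.norm(ax),"w",np.linalg.norm(c[1]-c[0]),np.linalg.norm(c[2]-c[3]),"yaw",np.degrees(np.arctan2(ax[1],ax[0])))
u=ax/np.linalg.norm(ax); print("origin",(f+b)/2+u*.0075)
print("centre",(f+b)/2)
for nm,t,s,z in(("saddle",tj(240,90),sj(200,372),.056),("post",tj(212,207),sj(297,352),.105),("pad",tj(172,513),sj(560,365),.15),("ring",tu(400,494),sj(163,128),.084)):
    print(nm,onz("top",t,z),onz("side",s,z),two(t,s),wpt("top",t,D),wpt("side",s,S))
# unit deck corners z=.082
k=[onz("top",tu(*p),.082) for p in((62,120),(610,33),(666,406),(117,490))]
for a in k: print("deck",a)
for i in range(4): e=k[i]-k[(i+1)%4];print(np.linalg.norm(e),np.degrees(np.arctan2(e[1],e[0])))
tab=[onz("top",tu(*p),.082) for p in((370,528),(433,521))];print("tab",tab,(tab[0]-tab[1])) 
for nm,t,s in(("spA",tu(228,498),sj(90,300)),("spB",tu(566,450),sj(182,62))): print(nm,onz("top",t,.045),onz("side",s,.045),two(t,s))
E
```

```text
[0.5992 0.2685 0.008 ]
[0.593  0.1804 0.008 ]
[0.3704 0.1936 0.008 ]
[0.3751 0.2857 0.008 ]
len 0.22389814872631214 w 0.0883154086083485 0.0922022404426084 yaw -3.892226331779309
origin [0.4919 0.2315 0.008 ]
centre [0.4844 0.2321 0.008 ]
saddle [0.572 0.229 0.056] [0.5714 0.2284 0.056 ] [0.5716 0.2288 0.0564] [0.5715 0.2281 0.0603] [0.5709 0.2294 0.0574]
post [0.5062 0.2328 0.105 ] [0.5044 0.2365 0.105 ] [0.506  0.2335 0.1011] [0.5062 0.2327 0.1054] [0.5041 0.2373 0.1061]
pad [0.3557 0.2411 0.15  ] [0.3538 0.2446 0.15  ] [0.3547 0.2419 0.1465] [0.3558 0.2407 0.152 ] [0.3535 0.2486 0.155 ]
ring [0.6616 0.0542 0.084 ] [0.6629 0.053  0.084 ] [0.6618 0.0543 0.0852] [0.6621 0.0543 0.0817] [0.6621 0.0547 0.0856]
deck [0.9376 0.2946 0.082 ]
deck [ 0.9946 -0.0985  0.082 ]
deck [ 0.7217 -0.1323  0.082 ]
deck [0.6678 0.2527 0.082 ]
0.3972513769092443 98.24361828733254
0.2749519245970918 7.0629476061450145
0.38872208844462536 -82.02995586603704
0.2730525641534655 -171.1545033285821
tab [array([0.6383, 0.0754, 0.082 ]), array([0.6426, 0.0315, 0.082 ])] [-0.0043  0.044   0.    ]
spA [0.6687 0.1807 0.045 ] [0.6661 0.1832 0.045 ] [0.6685 0.1809 0.0419]
spB [ 0.7002 -0.0637  0.045 ] [ 0.6983 -0.0643  0.045 ] [ 0.6992 -0.0639  0.0453]
```

```bash
cat >> h.py <<'E'
from scipy.spatial.transform import Rotation as Rn
from plant import status
def plan(p,yaw,roll=180,pitch=0):
    s=status.get_state();R0=Rn.from_euler('xyz',s["eef_rot"],degrees=True)
    R1=Rn.from_euler('xyz',[roll,pitch,yaw],degrees=True)
    t=R0.inv().apply(np.asarray(p)-s["tcp_pos"])/.2
    w=np.degrees((R0.inv()*R1).as_rotvec())/90
    print("row",np.round(np.r_[t,w],4).tolist(),"| now",np.round(s["tcp_pos"],4),np.round(s["eef_rot"],2),"F",np.round(s["contact_force"],1),"t",s["time_s"],"w",round(s["gripper_width"],4))
E
python3 - <<'E'
from h import *
plan((.507,.2335,.2),-3.9)
E
```

```text
row [2.0222, 1.4489, -0.0105, 0.0009, 0.0, -0.1661] | now [0.2179 0.6384 0.1974] [ 1.7992e+02 -1.0000e-02 -1.8850e+01] F [-0.4  0.2 -0.8] t 0.1 w 0.0873
```

>>> {"name": "apply_moves", "arguments": {
  "moves": [
    [0.25, 0.18, 0, 0, 0, 0],
    [0.5, 0.36, 0, 0, 0, 0],
    [0.75, 0.54, 0, 0, 0, -0.05],
    [1.0, 0.72, 0, 0, 0, -0.1]
  ],
  "hand": -1
}}

```text
time_s: 0.6
tcp_pos: [0.3613, 0.4356, 0.1974]
eef_rot: [179.9, 0.0, -9.7]
contact_force: [1.4, 1.5, 0.2]
gripper_width: 0.0876
```

```bash
python3 -c "
from h import *
plan((.507,.2335,.2),-3.9)"
```

```text
row [0.8881, 0.8739, -0.0114, 0.0012, 0.0002, -0.0641] | now [0.3613 0.4356 0.1974] [ 1.7989e+02  1.0000e-02 -9.6700e+00] F [1.4 1.5 0.2] t 0.6 w 0.0876
```

>>> {"name": "apply_moves", "arguments": {
  "moves": [
    [0.22, 0.22, 0, 0, 0, -0.03],
    [0.44, 0.44, 0, 0, 0, -0.064],
    [0.66, 0.65, 0, 0, 0, -0.064],
    [0.85, 0.84, 0, 0, 0, -0.064],
    [0.888, 0.874, 0, 0.001, 0, -0.064],
    [0.888, 0.874, 0, 0.001, 0, -0.064],
    [0.888, 0.874, 0, 0.001, 0, -0.064]
  ]
}}

```text
time_s: 1.48
tcp_pos: [0.5065, 0.2343, 0.1976]
eef_rot: [180.0, 0.0, -3.9]
contact_force: [-0.4, 0.6, -0.5]
gripper_width: 0.0874
```

```bash
python3 -c "
from h import *
plan((.507,.2335,.0662),-3.9)"
```

```text
row [0.0034, 0.0034, 0.6569, 0.0002, 0.0004, 0.0004] | now [0.5065 0.2343 0.1976] [ 1.7998e+02  3.0000e-02 -3.8700e+00] F [-0.4  0.6 -0.5] t 1.475 w 0.0874
```

>>> {"name": "apply_moves", "arguments": {
  "moves": [
    [0.003, 0.003, 0.15, 0, 0, 0],
    [0.003, 0.003, 0.3, 0, 0, 0],
    [0.003, 0.003, 0.42, 0, 0, 0],
    [0.003, 0.003, 0.52, 0, 0, 0],
    [0.003, 0.003, 0.6, 0, 0, 0],
    [0.003, 0.003, 0.657, 0, 0, 0],
    [0.003, 0.003, 0.657, 0, 0, 0],
    [0.003, 0.003, 0.657, 0, 0, 0]
  ]
}}

```text
time_s: 2.48
tcp_pos: [0.5074, 0.234, 0.0668]
eef_rot: [-180.0, -0.0, -3.8]
contact_force: [-0.1, -0.2, 0.1]
gripper_width: 0.0875
```

```bash
python3 -c "
from h import *
plan((.507,.2335,.0662),-3.9)
for n in('top','side'):
    p,d=imaging.capture(n);cv2.imwrite(f'pics/{n}1.png',p)
    p=p[120:270,120:270] if n=='top' else p[180:330,160:330]
    cv2.imwrite(f'pics/{n}1c.png',cv2.resize(p,None,fx=4,fy=4,interpolation=2))"
```

```text
row [-0.0016, 0.0026, 0.003, -0.0002, -0.0002, 0.0006] | now [0.5074 0.234  0.0668] [-1.7998e+02 -1.0000e-02 -3.8500e+00] F [-0.1 -0.2  0.1] t 2.475 w 0.0875
```

View pics/side1c.png

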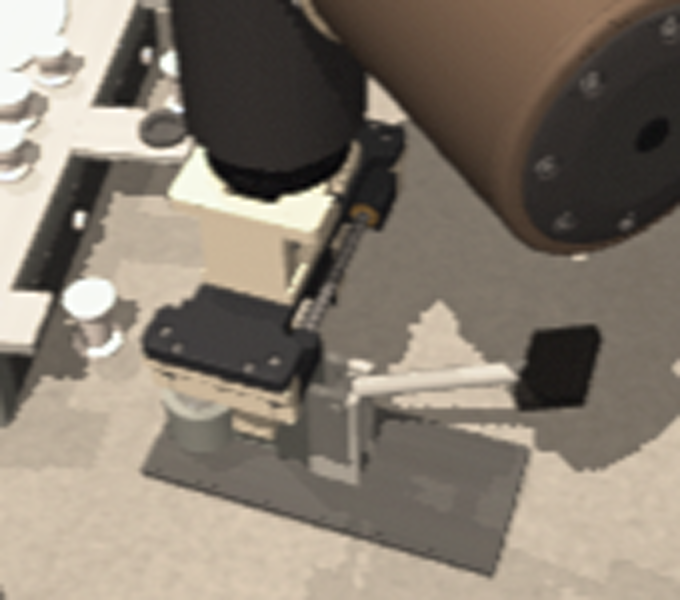

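View pics/top1c.png

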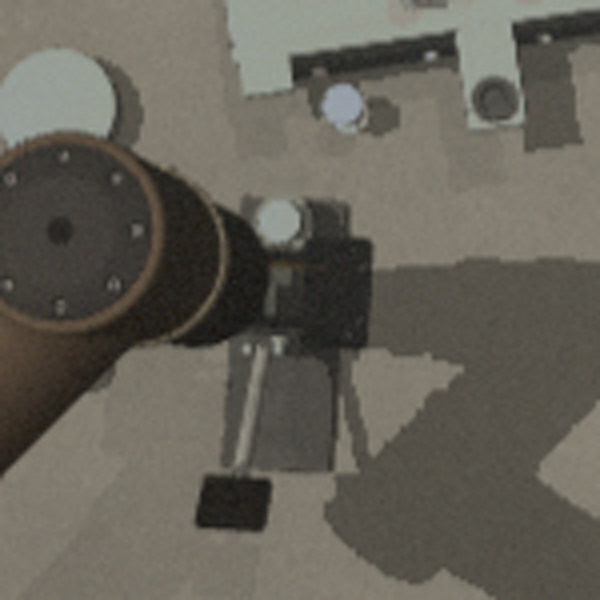

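>>> {"name": "apply_moves", "arguments": {
  "moves": [
    [0, 0, 0, 0, 0, 0],
    [0, 0, 0, 0, 0, 0],
    [0, 0, 0, 0, 0, 0],
    [0, 0, 0, 0, 0, 0],
    [0, 0, 0, 0, 0, 0],
    [0, 0, 0, 0, 0, 0],
    [0, 0, 0, 0, 0, 0],
    [0, 0, 0, 0, 0, 0]
  ],
  "hand": 1,
  "grip_force": 45
}}

```text
time_s: 3.58
tcp_pos: [0.5074, 0.2338, 0.0669]
eef_rot: [-180.0, -0.0, -3.9]
contact_force: [-0.2, -0.9, -0.2]
gripper_width: 0.0239
```

>>> {"name": "apply_moves", "arguments": {
  "moves": [
    [0, 0, -0.02, 0, 0, 0],
    [0, 0, -0.05, 0, 0, 0],
    [0, 0, -0.08, 0, 0, 0],
    [0, 0, -0.1, 0, 0, 0],
    [0, 0, -0.1, 0, 0, 0],
    [0, 0, -0.1, 0, 0, 0]
  ]
}}

```text
time_s: 4.32
tcp_pos: [0.5072, 0.2337, 0.0868]
eef_rot: [-180.0, -0.0, -3.9]
contact_force: [-0.8, -0.7, -8.9]
gripper_width: 0.0235
```

```bash
python3 -c "
from h import *
plan((.509,.033,.086),8)
for n in('top','side'):
    p,d=imaging.capture(n);cv2.imwrite(f'pics/{n}2.png',p)
    p=p[120:270,120:270] if n=='top' else p[180:330,160:330]
    cv2.imwrite(f'pics/{n}2c.png',cv2.resize(p,None,fx=4,fy=4,interpolation=2))"
```

```text
row [0.0767, 1.0007, 0.0035, -0.0002, -0.0001, -0.1319] | now [0.5072 0.2337 0.0868] [-1.7998e+02 -1.0000e-02 -3.8700e+00] F [-0.8 -0.7 -8.9] t 4.325 w 0.0235
```

View pics/side2c.png

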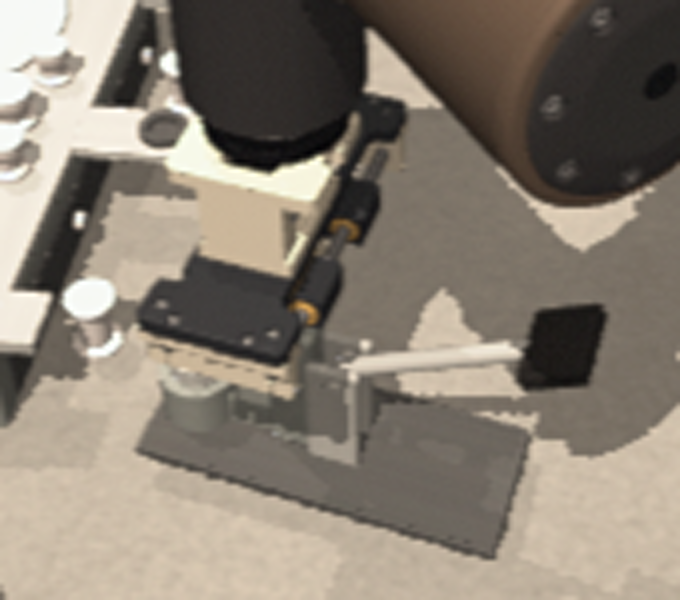

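>>> {"name": "apply_moves", "arguments": {
  "moves": [
    [0.0, 0.05, 0, 0, 0, 0],
    [0.01, 0.15, 0, 0, 0, -0.01],
    [0.02, 0.27, 0, 0, 0, -0.03],
    [0.03, 0.4, 0, 0, 0, -0.05],
    [0.04, 0.53, 0, 0, 0, -0.07],
    [0.05, 0.66, 0, 0, 0, -0.09],
    [0.06, 0.78, 0, 0, 0, -0.11],
    [0.07, 0.88, 0, 0, 0, -0.132],
    [0.077, 0.95, 0, 0, 0, -0.132],
    [0.077, 1.0, 0, 0, 0, -0.132],
    [0.077, 1.0, 0, 0, 0, -0.132],
    [0.077, 1.0, 0, 0, 0, -0.132]
  ]
}}

```text
time_s: 5.92
tcp_pos: [0.5093, 0.0335, 0.0867]
eef_rot: [-180.0, -0.0, 8.0]
contact_force: [-0.2, 0.4, -8.2]
gripper_width: 0.0235
```

```bash
python3 -c "
from h import *
plan((.509,.033,.07),8)
for n in('top','side'):
    p,d=imaging.capture(n);cv2.imwrite(f'pics/{n}3.png',p);np.save(f'pics/{n}3.npy',d)
    p=p[100:250,170:320] if n=='top' else p[160:310,130:300]
    cv2.imwrite(f'pics/{n}3c.png',cv2.resize(p,None,fx=4,fy=4,interpolation=2))"
```

```text
row [-0.0017, 0.0022, 0.0836, -0.0002, -0.0003, 0.0001] | now [0.5093 0.0335 0.0867] [-1.7998e+02 -2.0000e-02  8.0100e+00] F [-0.2  0.4 -8.2] t 5.925 w 0.0235
```

View pics/side3c.png

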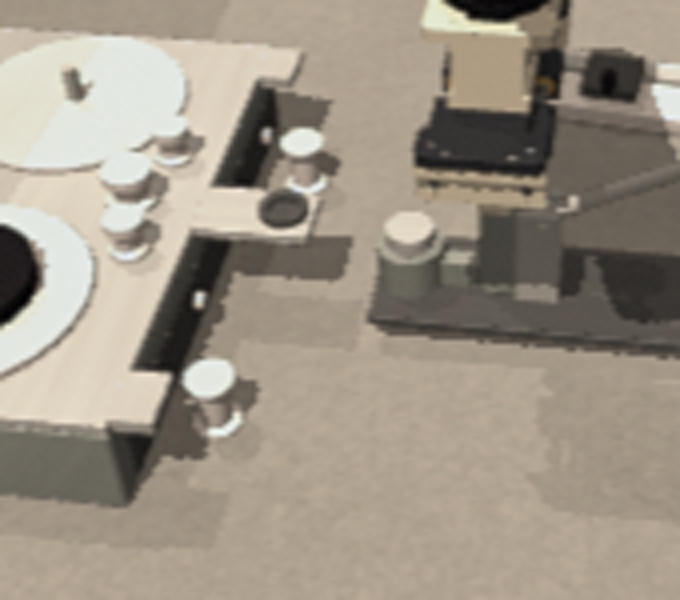

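View pics/top3c.png

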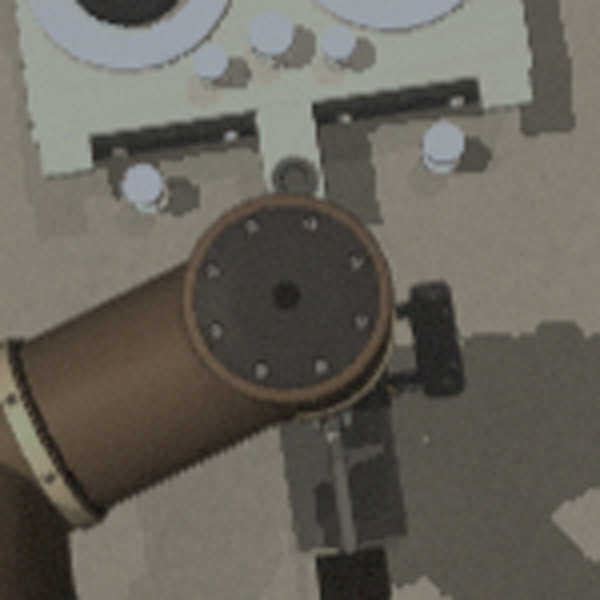

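```bash
python3 - <<'E'
from h import *
np.set_printoptions(precision=4,suppress=True)
s=lambda x,y:((x+.5)/4-.5+130,(y+.5)/4-.5+160)
t=lambda x,y:((x+.5)/4-.5+170,(y+.5)/4-.5+100)
S=np.load("pics/side3.npy")
a=onz("side",s(411,230),.076);b=onz("side",s(283,209),.084)
print(a,b,wpt("side",s(411,230),S),wpt("side",s(283,209),S), "ring top",onz("top",t(296,177),.084))
print("expected saddle", np.array([.5093,.0335])+.0645*np.array([np.cos(np.radians(8)),np.sin(np.radians(8))]))
# enhance ring contour
for n in("side","top"):
    g=cv2.cvtColor(cv2.imread(f"pics/{n}0.png"),6)
    u,v=proj(n,(.662,.0545,.084)); u,v=int(u),int(v)
    cv2.imwrite(f"pics/ring_{n}.png",cv2.resize(cv2.imread(f"pics/{n}0.png")[v-20:v+20,u-20:u+20],None,fx=14,fy=14,interpolation=2));print(n,u,v)
    c=g[v-9:v+9,u-9:u+9].astype(float); m=(c<np.percentile(c,50)); 
    _,bw=cv2.threshold(g[v-12:v+12,u-12:u+12],0,255,cv2.THRESH_BINARY_INV|cv2.THRESH_OTSU)
    cs,_=cv2.findContours(bw,0,2)
    for k in cs:
        if len(k)>=8: (x,y),ax,an=cv2.fitEllipse(k);print((x+u-12,y+v-12),ax,onz(n,(x+u-12,y+v-12),.084))
E
```

```text
[0.5712 0.0442 0.076 ] [0.6625 0.054  0.084 ] [0.5711 0.0444 0.0763] [0.6627 0.0537 0.0837] ring top [0.6632 0.0538 0.084 ]
expected saddle [0.5732 0.0425]
side 200 212
(198.94854640960693, 222.8157787322998) (9.058671951293945, 27.37912940979004) [0.6495 0.0969 0.084 ]
(200.3813018798828, 211.88526153564453) (9.371185302734375, 12.111188888549805) [0.6625 0.0541 0.084 ]
(213.89548873901367, 200.86225831508636) (4.261688232421875, 113.81012725830078) [ 0.6423 -0.0013  0.084 ]
(190.88703107833862, 210.1917371749878) (7.2014479637146, 19.721126556396484) [0.6914 0.054  0.084 ]
top 243 144
(243.33281135559082, 144.55970573425293) (10.61860466003418, 10.976583480834961) [0.6611 0.0547 0.084 ]
(252.28602409362793, 142.67466926574707) (5.922957897186279, 30.959402084350586) [0.6666 0.0266 0.084 ]
```

View pics/ring_side.png

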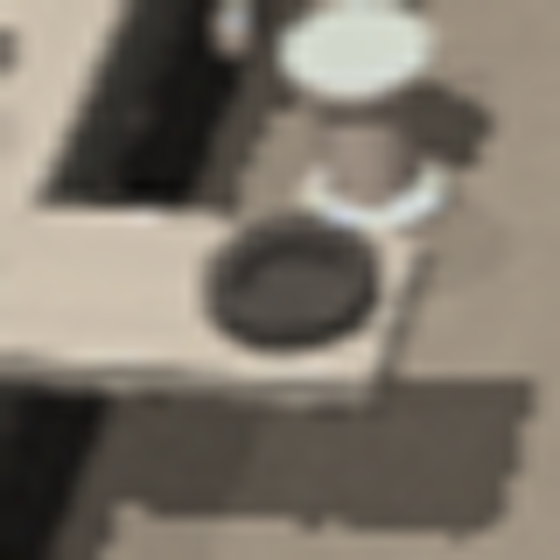

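View pics/ring_top.png

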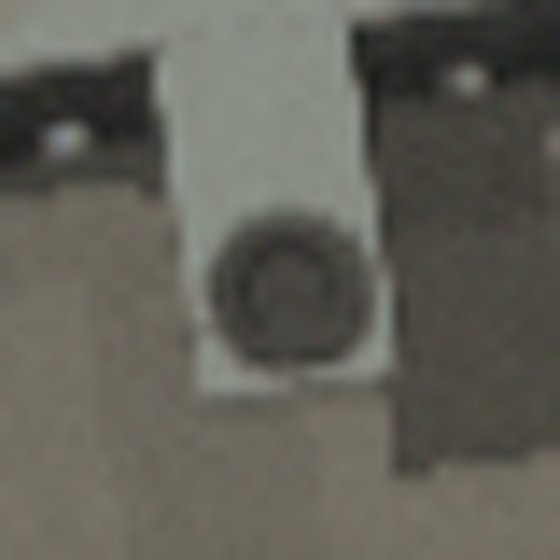

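```bash
python3 -c "
from h import *
plan((.5995,.0444,.071),8)"
```

```text
row [0.4547, 0.0098, 0.0783, -0.0001, -0.0001, 0.0005] | now [0.5092 0.0336 0.0867] [-1.7999e+02 -1.0000e-02  8.0400e+00] F [ 0.1 -1.1 -9. ] t 6.025 w 0.0233
```

>>> {"name": "apply_moves", "arguments": {
  "moves": [
    [0, 0.01, 0.03, 0, 0, 0],
    [0, 0.01, 0.06, 0, 0, 0],
    [0, 0.01, 0.079, 0, 0, 0],
    [0.0, 0.01, 0.079, 0, 0, 0],
    [0.04, 0.01, 0.079, 0, 0, 0],
    [0.1, 0.01, 0.079, 0, 0, 0],
    [0.16, 0.01, 0.079, 0, 0, 0],
    [0.22, 0.01, 0.079, 0, 0, 0],
    [0.25, 0.01, 0.079, 0, 0, 0],
    [0.25, 0.01, 0.079, 0, 0, 0]
  ]
}}

```text
time_s: 7.28
tcp_pos: [0.5593, 0.0386, 0.0706]
eef_rot: [-180.0, 0.0, 8.0]
contact_force: [0.1, -0.4, -8.5]
gripper_width: 0.0234
```

```bash
python3 -c "
from h import *
plan((.5995,.0444,.071),8)
for n in('side',):
    p,d=imaging.capture(n);cv2.imwrite(f'pics/{n}4.png',p);np.save(f'pics/{n}4.npy',d)
    p=p[100:250,170:320] if n=='top' else p[160:310,130:300]
    cv2.imwrite(f'pics/{n}4c.png',cv2.resize(p,None,fx=4,fy=4,interpolation=2))"
```

```text
row [0.2032, -0.0005, -0.0021, -0.0001, 0.0001, 0.0003] | now [0.5593 0.0386 0.0706] [-1.7999e+02  1.0000e-02  8.0300e+00] F [ 0.1 -0.4 -8.5] t 7.275 w 0.0234
```

View pics/side4c.png

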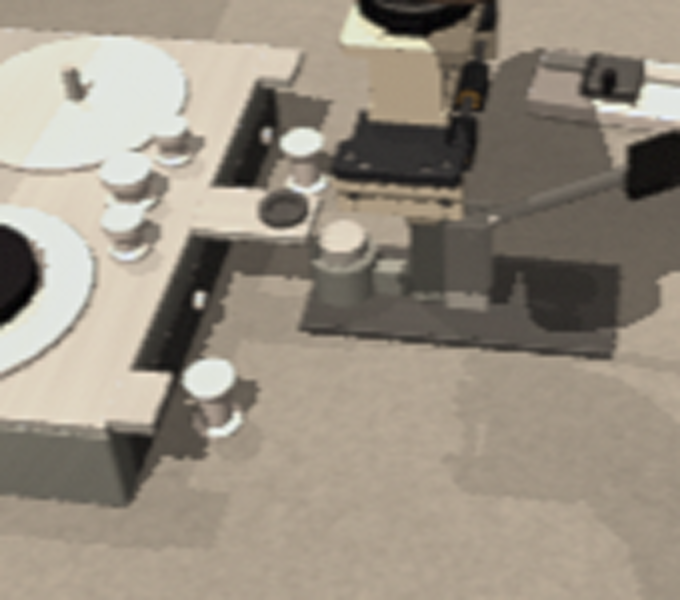

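```bash
python3 - <<'E'
from h import *
np.set_printoptions(precision=4,suppress=True)
s=lambda x,y:((x+.5)/4-.5+130,(y+.5)/4-.5+160)
print(onz("side",s(343,236),.060), np.array([.5593,.0386])+.0645*np.array([np.cos(np.radians(8)),np.sin(np.radians(8))]))
E
```

```text
[0.6225 0.0459 0.06  ] [0.6232 0.0476]
```

>>> {"name": "apply_moves", "arguments": {
  "moves": [
    [0.04, 0.0, 0, 0, 0, 0],
    [0.08, 0.0, 0, 0, 0, 0],
    [0.12, 0.0, 0, 0, 0, 0],
    [0.16, 0.0, 0, 0, 0, 0],
    [0.19, 0.0, 0, 0, 0, 0],
    [0.203, 0.0, 0, 0, 0, 0],
    [0.203, 0.0, 0, 0, 0, 0],
    [0.203, 0.0, 0, 0, 0, 0]
  ]
}}

```text
time_s: 8.32
tcp_pos: [0.5986, 0.0441, 0.0705]
eef_rot: [-180.0, 0.1, 8.0]
contact_force: [-0.5, -0.3, -8.7]
gripper_width: 0.0235
```

```bash
python3 -c "
from h import *
plan((.5995,.0444,.0668),8)
for n in('side','top'):
    p,d=imaging.capture(n);cv2.imwrite(f'pics/{n}5.png',p);np.save(f'pics/{n}5.npy',d)
    p=p[100:250,170:320] if n=='top' else p[160:310,130:300]
    cv2.imwrite(f'pics/{n}5c.png',cv2.resize(p,None,fx=4,fy=4,interpolation=2))"
```

```text
row [0.0047, -0.0008, 0.0185, -0.0001, 0.0006, 0.0003] | now [0.5986 0.0441 0.0705] [-1.7999e+02  5.0000e-02  8.0200e+00] F [-0.5 -0.3 -8.7] t 8.325 w 0.0235
```

View pics/side5c.png

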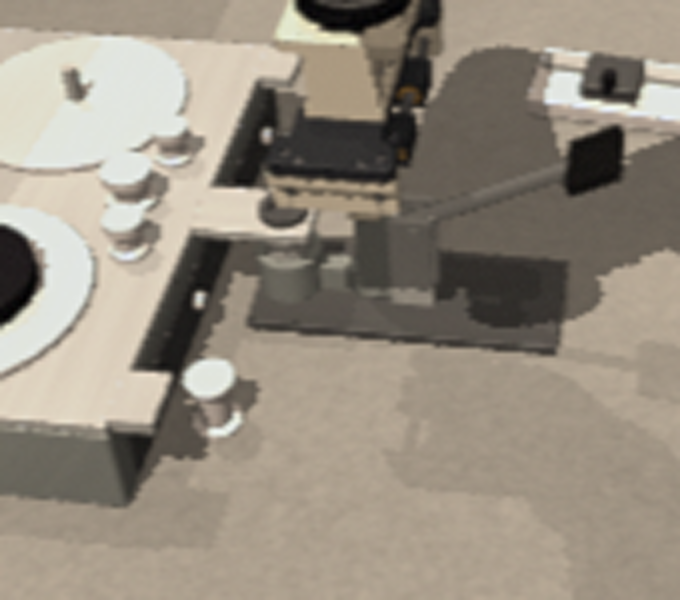

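>>> {"name": "apply_moves", "arguments": {
  "moves": [
    [0.005, 0, 0, 0, 0, 0],
    [0.005, 0.0, 0.005, 0, 0, 0],
    [0.005, 0.0, 0.01, 0, 0, 0],
    [0.005, 0.0, 0.015, 0, 0, 0],
    [0.005, 0.0, 0.018, 0, 0, 0],
    [0.005, 0.0, 0.019, 0, 0, 0],
    [0.005, 0.0, 0.019, 0, 0, 0]
  ]
}}

```text
time_s: 9.3
tcp_pos: [0.5999, 0.0443, 0.067]
eef_rot: [-180.0, 0.0, 8.0]
contact_force: [2.1, -0.3, -6.2]
gripper_width: 0.0233
```

```bash
python3 -c "
from h import *
plan((.5995,.0444,.0665),8)"
```

```text
row [-0.0019, -0.0005, 0.0025, -0.0001, 0.0002, 0.0003] | now [0.5999 0.0443 0.067 ] [-1.7999e+02  1.0000e-02  8.0300e+00] F [ 2.1 -0.3 -6.2] t 9.3 w 0.0233
```

>>> {"name": "apply_moves", "arguments": {
  "moves": [
    [0, 0, 0.003, 0, 0, 0],
    [0, 0, 0.006, 0, 0, 0],
    [0, 0, 0.006, 0, 0, 0],
    [0, 0, 0.006, 0, 0, 0]
  ]
}}

```text
time_s: 9.8
tcp_pos: [0.6, 0.0443, 0.0669]
eef_rot: [-180.0, -0.0, 8.0]
contact_force: [-4.6, 0.6, 5.6]
gripper_width: 0.0231
```

>>> {"name": "apply_moves", "arguments": {
  "moves": [
    [0, 0, 0, 0, 0, 0],
    [0, 0, 0, 0, 0, 0],
    [0, 0, 0, 0, 0, 0],
    [0, 0, 0, 0, 0, 0],
    [0, 0, 0, 0, 0, 0],
    [0, 0, 0, 0, 0, 0],
    [0, 0, 0, 0, 0, 0]
  ],
  "hand": -1
}}

```text
time_s: 10.68
tcp_pos: [0.6, 0.0444, 0.0669]
eef_rot: [-180.0, -0.0, 8.1]
contact_force: [-0.3, -0.2, 0.3]
gripper_width: 0.0856
```

```bash
python3 -c "
from h import *
plan((.5995,.0444,.0665),8)"
```

```text
row [-0.0026, -0.0006, 0.0019, -0.0001, -0.0003, 0.0006] | now [0.6    0.0444 0.0669] [-1.80e+02 -3.00e-02  8.06e+00] F [-0.3 -0.2  0.3] t 10.675 w 0.0856
```

>>> {"name": "apply_moves", "arguments": {
  "moves": [
    [0, 0, -0.05, 0, 0, 0],
    [0, 0, -0.15, 0, 0, 0],
    [0, 0, -0.3, 0, 0, 0],
    [0, 0, -0.5, 0, 0, 0],
    [0, 0, -0.7, 0, 0, 0],
    [0, 0, -0.8, 0, 0, 0],
    [-0.2, 0, -0.8, 0, 0, 0],
    [-0.4, 0, -0.8, 0, 0, 0],
    [-0.6, 0, -0.8, 0, 0, 0],
    [-0.7, 0, -0.8, 0, 0, 0],
    [-0.75, 0, -0.8, 0, 0, 0],
    [-0.75, 0, -0.8, 0, 0, 0]
  ],
  "hand": 1,
  "grip_force": 20
}}

```text
time_s: 12.18
tcp_pos: [0.4518, 0.0235, 0.2273]
eef_rot: [-180.0, -0.1, 8.1]
contact_force: [0.0, 0.7, 0.3]
gripper_width: 0.0005
```

```bash
python3 -c "
from h import *
plan((.45,.0247,.165),8)
for n in('side','top'):
    p,d=imaging.capture(n);cv2.imwrite(f'pics/{n}6.png',p);np.save(f'pics/{n}6.npy',d)
    p=p[100:250,170:320] if n=='top' else p[160:310,130:300]
    cv2.imwrite(f'pics/{n}6c.png',cv2.resize(p,None,fx=4,fy=4,interpolation=2))"
```

```text
row [-0.0084, -0.007, 0.3116, -0.0002, -0.001, 0.0008] | now [0.4518 0.0235 0.2273] [-1.7998e+02 -9.0000e-02  8.0800e+00] F [0.  0.7 0.3] t 12.175 w 0.0005
```

View pics/side6c.png

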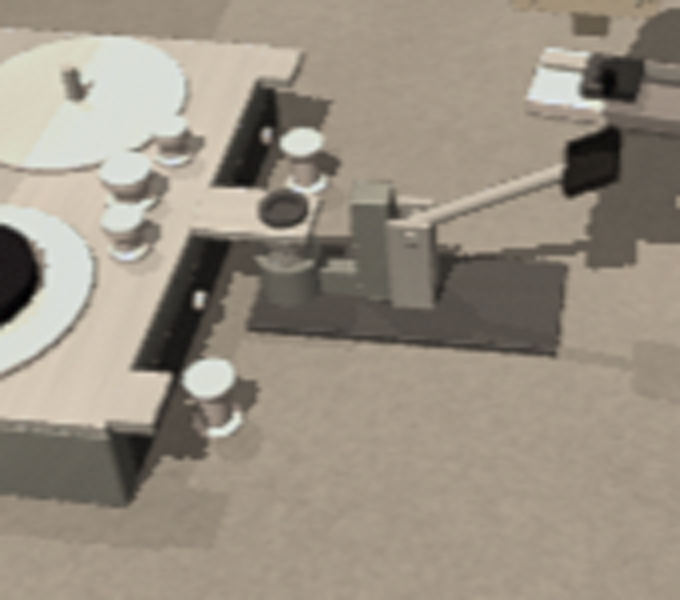

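View pics/top6c.png

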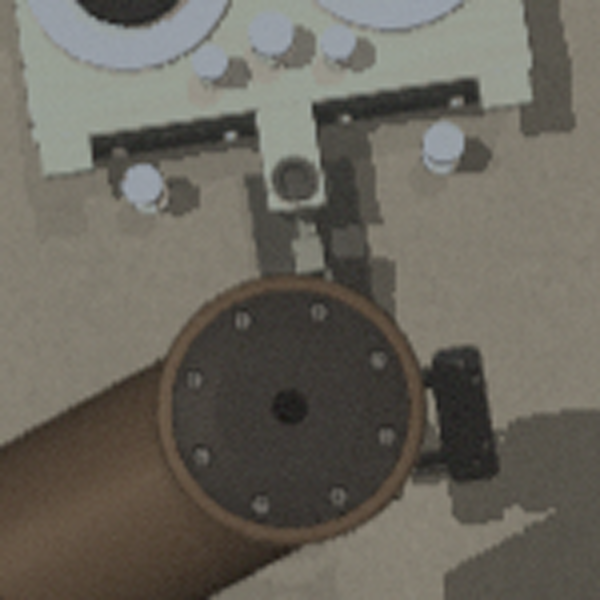

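```bash
python3 - <<'E'
from h import *
np.set_printoptions(precision=4,suppress=True)
s=lambda x,y:((x+.5)/4-.5+130,(y+.5)/4-.5+160)
t=lambda x,y:((x+.5)/4-.5+170,(y+.5)/4-.5+100)
S=np.load("pics/side6.npy")
post=onz("side",s(376,194),.105);print("post",post)
fl,rl,rr=[onz("side",s(*p),.008) for p in((250,326),(556,350),(567,262))]
print(fl,rl,rr,np.linalg.norm(fl-rl),np.linalg.norm(rr-rl))
e=(fl-rl)[:2];yaw=np.arctan2(e[1],e[0]);print("yaw",np.degrees(yaw))
u=np.array([np.cos(np.radians(8)),np.sin(np.radians(8))])
v=np.array([-u[1],u[0]])
print("saddle from post",post[:2]+.065*u,"from corner fl",fl[:2]-.025*u-.045*v,"rl",rl[:2]+.2*u-.045*v,"rr",rr[:2]+.2*u+.045*v)
print("from TCP",np.array([.6,.0444])+.0645*u)
print("ring side",onz("side",s(283,209),.084),"pad",onz("side",s(591,161),.150))
print("jack saddle projected under ring")
# top post
print("post top view", onz("top",t(310,255),.095))
cv2.imwrite("pics/z.png",cv2.resize(cv2.imread("pics/top6.png")[135:175,225:265],None,fx=14,fy=14,interpolation=2))
E
```

```text
post [0.595  0.0449 0.105 ]
[0.6778 0.1002 0.008 ] [0.4598 0.0679 0.008 ] [ 0.472 -0.021  0.008] 0.22042685012514818 0.08965771810824207
yaw 8.427022459269473
saddle from post [0.6593 0.0539] from corner fl [0.6594 0.0521] rl [0.6641 0.0511] rr [0.6638 0.0514]
from TCP [0.6639 0.0534]
ring side [0.6625 0.054  0.084 ] pad [0.4484 0.0261 0.15  ]
jack saddle projected under ring
post top view [0.5996 0.0428 0.095 ]
```

View pics/z.png

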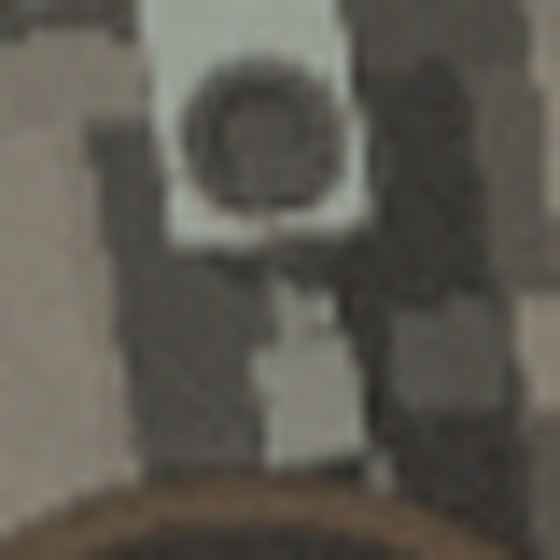

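```bash
python3 - <<'E'
from h import *
z=lambda x,y:((x+.5)/14-.5+225,(y+.5)/14-.5+135)
p=onz("top",z(312,402),.105);a=np.radians(8);u=np.array([np.cos(a),np.sin(a)])
print(p,p[:2]+.065*u, "ring",onz("top",z(264,138),.084))
o=np.array([.5993,.0442])-.015*u
print("origin",o)
for th in (0,.1,.2,.3,.4,.5,.6,.62):
    f=.5-th; x=-.014-.14*np.cos(f)+.006*np.sin(f); zz=.078+.14*np.sin(f)+.006*np.cos(f)
    print(th,x,zz,o+x*u)
plan((.4505,.0245,.165),8)
E
```

```text
[0.5984586  0.04330112 0.105     ] [0.66282602 0.05234737] ring [0.66159388 0.05454295 0.084     ]
origin [0.58444598 0.0421124 ]
0 -0.133985005433027 0.15038507077593066 [0.45176491 0.02346529]
0.1 -0.14061202910655202 0.1380449338872284 [0.44520238 0.02254299]
0.2 -0.14597398723761681 0.1251048478673412 [0.4398926  0.02179675]
0.3 -0.1500173049130035 0.11169410577835602 [0.43588863 0.02123403]
0.4 -0.15270158263904268 0.09794670332222409 [0.43323048 0.02086045]
0.5 -0.15400000000000003 0.084 [0.4319447  0.02067975]
0.6 -0.1538995836388046 0.06999334666111222 [0.43204414 0.02069372]
0.62 -0.15371148226327483 0.06719714279467448 [0.43223041 0.0207199 ]
row [-0.0084, -0.006, 0.3093, 0.0001, -0.0004, 0.0007] | now [0.4523 0.0235 0.2269] [ 1.7999e+02 -4.0000e-02  8.0600e+00] F [ 0.1  0.5 -0.4] t 12.275 w 0.0002
```

>>> {"name": "apply_moves", "arguments": {
  "moves": [
    [0, 0, 0.1, 0, 0, 0],
    [-0.003, -0.003, 0.2, 0, 0, 0],
    [-0.005, -0.005, 0.26, 0, 0, 0],
    [-0.005, -0.005, 0.3, 0, 0, 0],
    [-0.005, -0.005, 0.32, 0, 0, 0],
    [-0.005, -0.005, 0.32, 0, 0, 0]
  ]
}}

```text
time_s: 13.02
tcp_pos: [0.4514, 0.0244, 0.163]
eef_rot: [180.0, -0.0, 8.1]
contact_force: [0.7, 0.5, 0.3]
gripper_width: 0.0005
```

```bash
python3 - <<'E'
from h import *
for p in ((.4505,.0235,.158),(.4452,.0225,.142),(.4399,.0218,.128),(.4359,.0212,.114),(.4332,.0209,.099),(.432,.0207,.0845),(.432,.0207,.075),(.432,.0207,.071)): plan(p,8)
p,d=imaging.capture("side");cv2.imwrite('pics/side7.png',cv2.resize(p[130:280,180:350],None,fx=4,fy=4,interpolation=2))
E
```

```text
row [-0.005, 0.004, 0.0248, 0.0001, -0.0004, 0.0007] | now [0.4514 0.0244 0.163 ] [ 1.7999e+02 -4.0000e-02  8.0600e+00] F [0.7 0.5 0.3] t 13.025 w 0.0005
row [-0.032, 0.0052, 0.1048, 0.0001, -0.0004, 0.0007] | now [0.4514 0.0244 0.163 ] [ 1.7999e+02 -4.0000e-02  8.0600e+00] F [0.7 0.5 0.3] t 13.025 w 0.0005
row [-0.0588, 0.0049, 0.1748, 0.0001, -0.0004, 0.0007] | now [0.4514 0.0244 0.163 ] [ 1.7999e+02 -4.0000e-02  8.0600e+00] F [0.7 0.5 0.3] t 13.025 w 0.0005
row [-0.079, 0.0051, 0.2447, 0.0001, -0.0004, 0.0007] | now [0.4514 0.0244 0.163 ] [ 1.7999e+02 -4.0000e-02  8.0600e+00] F [0.7 0.5 0.3] t 13.025 w 0.0005
row [-0.0927, 0.0047, 0.3197, 0.0001, -0.0004, 0.0007] | now [0.4514 0.0244 0.163 ] [ 1.7999e+02 -4.0000e-02  8.0600e+00] F [0.7 0.5 0.3] t 13.025 w 0.0005
row [-0.0988, 0.0048, 0.3922, 0.0001, -0.0004, 0.0007] | now [0.4514 0.0244 0.163 ] [ 1.7999e+02 -4.0000e-02  8.0600e+00] F [0.7 0.5 0.3] t 13.025 w 0.0005
row [-0.0988, 0.0048, 0.4397, 0.0001, -0.0004, 0.0007] | now [0.4514 0.0244 0.163 ] [ 1.7999e+02 -4.0000e-02  8.0600e+00] F [0.7 0.5 0.3] t 13.025 w 0.0005
row [-0.0988, 0.0048, 0.4597, 0.0001, -0.0004, 0.0007] | now [0.4514 0.0244 0.163 ] [ 1.7999e+02 -4.0000e-02  8.0600e+00] F [0.7 0.5 0.3] t 13.025 w 0.0005
```

View pics/side7.png

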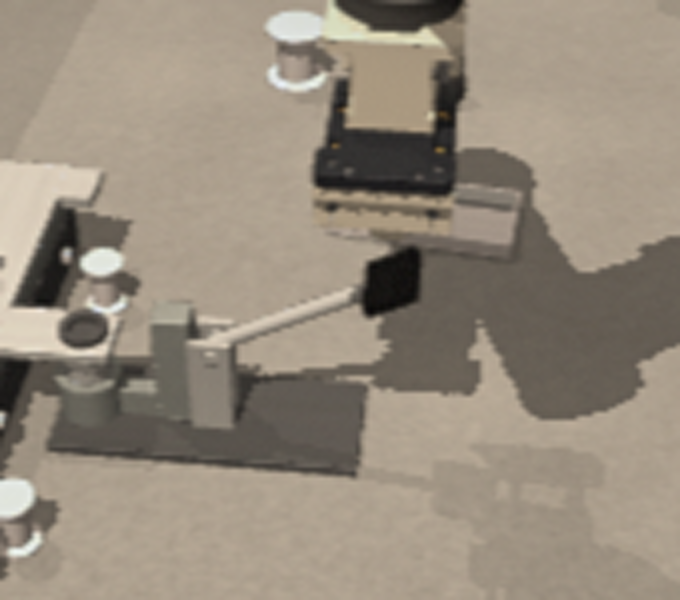

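>>> {"name": "apply_moves", "arguments": {
  "moves": [
    [-0.003, 0.004, 0.015, 0, 0, 0],
    [-0.006, 0.004, 0.03, 0, 0, 0],
    [-0.012, 0.005, 0.05, 0, 0, 0],
    [-0.02, 0.005, 0.075, 0, 0, 0],
    [-0.032, 0.005, 0.105, 0, 0, 0],
    [-0.032, 0.005, 0.105, 0, 0, 0]
  ]
}}

```text
time_s: 13.82
tcp_pos: [0.4447, 0.0224, 0.1416]
eef_rot: [180.0, -0.0, 8.1]
contact_force: [-0.1, -0.7, -0.2]
gripper_width: 0.0008
```

```bash
python3 - <<'E'
from h import *
for p in ((.4399,.0218,.128),(.4359,.0212,.114),(.4332,.0209,.099),(.432,.0207,.0845),(.432,.0207,.075),(.432,.0207,.071)): plan(p,8)
p,d=imaging.capture("side");cv2.imwrite('pics/side8.png',cv2.resize(p[130:280,180:350],None,fx=4,fy=4,interpolation=2))
E
```

```text
row [-0.0243, -0.0003, 0.068, 0.0002, -0.0, 0.0008] | now [0.4447 0.0224 0.1416] [179.98  -0.     8.07] F [-0.1 -0.7 -0.2] t 13.825 w 0.0008
row [-0.0445, -0.0001, 0.138, 0.0002, -0.0, 0.0008] | now [0.4447 0.0224 0.1416] [179.98  -0.     8.07] F [-0.1 -0.7 -0.2] t 13.825 w 0.0008
row [-0.0581, -0.0006, 0.213, 0.0002, -0.0, 0.0008] | now [0.4447 0.0224 0.1416] [179.98  -0.     8.07] F [-0.1 -0.7 -0.2] t 13.825 w 0.0008
row [-0.0642, -0.0005, 0.2855, 0.0002, -0.0, 0.0008] | now [0.4447 0.0224 0.1416] [179.98  -0.     8.07] F [-0.1 -0.7 -0.2] t 13.825 w 0.0008
row [-0.0642, -0.0005, 0.333, 0.0002, -0.0, 0.0008] | now [0.4447 0.0224 0.1416] [179.98  -0.     8.07] F [-0.1 -0.7 -0.2] t 13.825 w 0.0008
row [-0.0642, -0.0005, 0.353, 0.0002, -0.0, 0.0008] | now [0.4447 0.0224 0.1416] [179.98  -0.     8.07] F [-0.1 -0.7 -0.2] t 13.825 w 0.0008
```

View pics/side8.png

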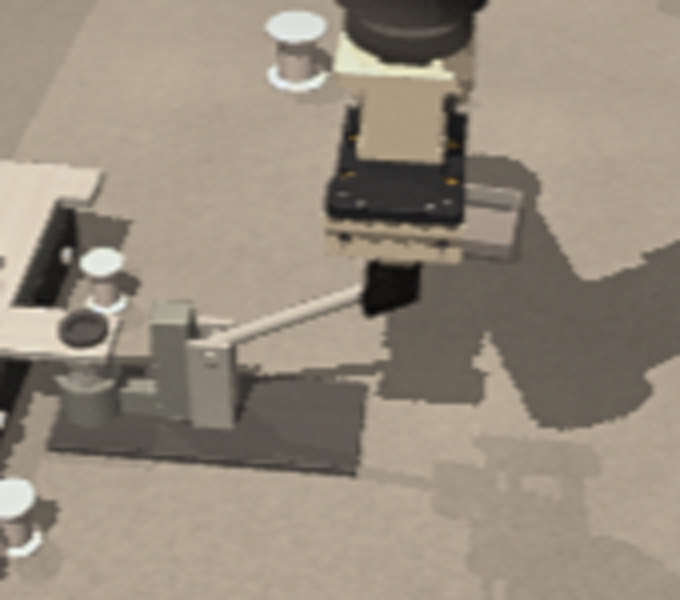

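```bash
python3 - <<'E'
from h import *
s=status.get_state()
p,d=imaging.capture("side")
f=lambda q:((proj("side",q)-[180,130])*4).round()
print("tcp",f(s["tcp_pos"]),"body",f(s["tcp_pos"]+[0,0,.066]))
print("pad expected",f((.4518,.0235,.150)))
for u,v in((392,300),(392,280),(392,270),(392,250),(392,225),(340,240),(440,240),(430,310)):
    q=wpt("side",(u/4+180,v/4+130),d); print((u,v),q.round(4))
s=cv2.resize(p[160:220,240:320],None,fx=8,fy=8,interpolation=2);cv2.imwrite("pics/s9.png",s)
t,_=imaging.capture("top");cv2.imwrite("pics/t9.png",cv2.resize(t[100:250,170:320],None,fx=4,fy=4,interpolation=2))
E
```

```text
tcp [395. 286.] body [399. 207.]
pad expected [385. 276.]
(392, 300) [0.4424 0.0466 0.1504]
(392, 280) [0.4458 0.0311 0.1541]
(392, 270) [0.4478 0.0217 0.1547]
(392, 250) [0.4325 0.1089 0.242 ]
(392, 225) [0.4318 0.1163 0.2657]
(340, 240) [0.4621 0.1136 0.247 ]
(440, 240) [0.4055 0.1075 0.2535]
(430, 310) [ 0.4408 -0.1194  0.0023]
```

View pics/s9.png

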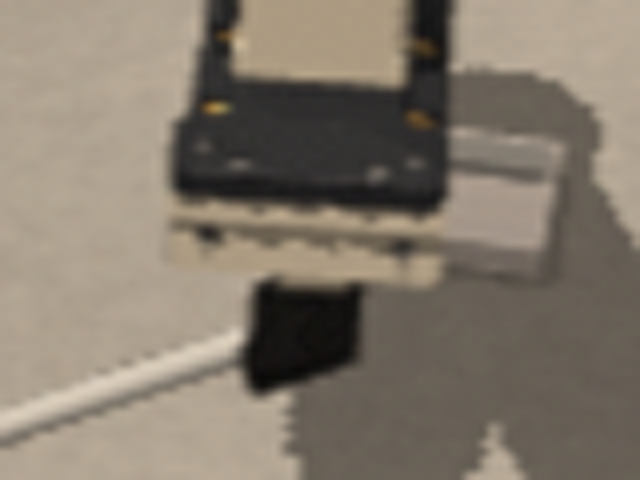

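```bash
python3 - <<'E'
from h import *
p=cv2.imread("pics/side6.png"); cv2.imwrite("pics/q1.png",cv2.resize(p[60:210,220:390],None,fx=4,fy=4,interpolation=2))
for u in (275,278,281):
  p,d=imaging.capture("side") if u==275 else (p,d)
  for v in range(186,212,2): print((u,v),wpt("side",(u,v),d).round(3),p[v,u] if u!=275 else "")
print(proj("side",[.4447,.0224,.1416]))
E
```

```text
(275, 186) [0.439 0.116 0.265] 
(275, 188) [0.44  0.111 0.255] 
(275, 190) [0.44  0.109 0.248] 
(275, 192) [0.439 0.11  0.243] 
(275, 194) [0.453 0.04  0.18 ] 
(275, 196) [0.458 0.012 0.15 ] 
(275, 198) [0.456 0.021 0.151] 
(275, 200) [0.454 0.029 0.151] 
(275, 202) [0.452 0.038 0.151] 
(275, 204) [0.451 0.044 0.15 ] 
(275, 206) [0.45  0.046 0.144] 
(275, 208) [ 0.479 -0.107  0.002] 
(275, 210) [ 0.478 -0.099  0.001] 
(278, 186) [0.432 0.115 0.266] [ 90 107 119]
(278, 188) [0.433 0.109 0.255] [ 98 116 130]
(278, 190) [0.433 0.11  0.25 ] [104 125 138]
(278, 192) [0.432 0.11  0.245] [130 156 173]
(278, 194) [0.432 0.111 0.239] [113 134 150]
(278, 196) [0.45  0.013 0.153] [33 40 44]
(278, 198) [0.447 0.023 0.154] [14 17 19]
(278, 200) [0.446 0.031 0.154] [17 19 20]
(278, 202) [0.444 0.04  0.155] [16 17 20]
(278, 204) [0.443 0.045 0.153] [17 15 20]
(278, 206) [0.442 0.046 0.147] [17 19 21]
(278, 208) [ 0.47  -0.109  0.002] [ 84  93 101]
(278, 210) [ 0.468 -0.098  0.004] [ 83  93 101]
(281, 186) [0.426 0.114 0.266] [129 153 170]
(281, 188) [0.426 0.109 0.256] [104 124 138]
(281, 190) [0.426 0.109 0.251] [113 134 149]
(281, 192) [0.426 0.108 0.244] [130 155 173]
(281, 194) [0.425 0.109 0.239] [116 138 154]
(281, 196) [0.441 0.015 0.156] [41 48 54]
(281, 198) [0.439 0.027 0.159] [16 18 20]
(281, 200) [0.437 0.035 0.159] [15 15 17]
(281, 202) [0.435 0.045 0.161] [14 16 19]
(281, 204) [0.435 0.046 0.155] [13 15 16]
(281, 206) [ 0.463 -0.122  0.002] [49 53 59]
(281, 208) [ 0.461 -0.114  0.001] [ 87  98 106]
(281, 210) [ 0.459 -0.105 -0.   ] [ 86  95 103]
[278.91204808 201.65270063]
```

View pics/q1.png

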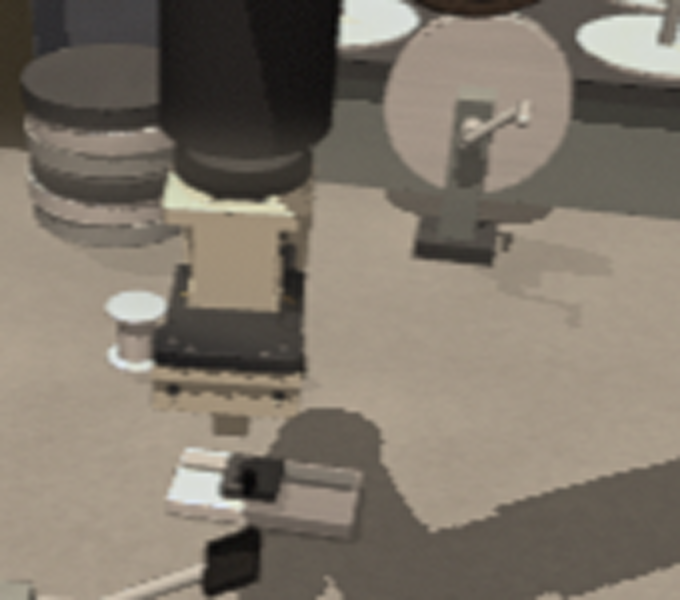

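View pics/t9.png

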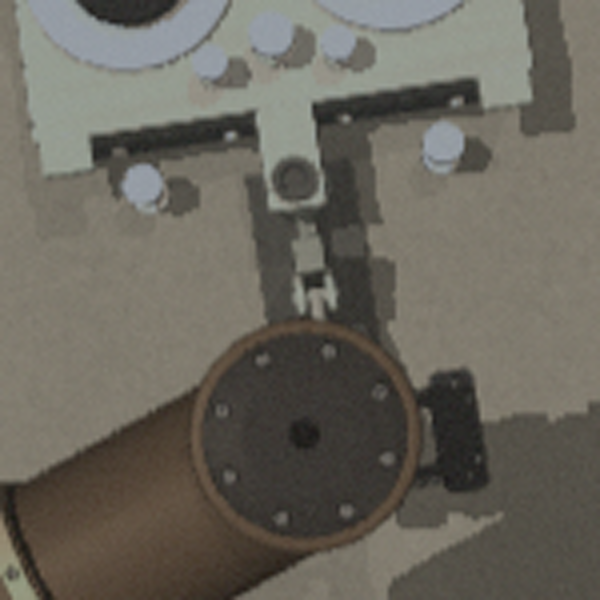

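```bash
python3 - <<'E'
from h import *
D=np.load("pics/side6.npy")
print(proj("side",[.4518,.0235,.2273]))
for u in(275,278,281):
  for v in range(158,174): print((u,v),wpt("side",(u,v),D).round(3))
E
```

```text
[277.3057225  175.39355182]
(275, 158) [0.442 0.111 0.336]
(275, 159) [0.442 0.111 0.333]
(275, 160) [0.442 0.11  0.33 ]
(275, 161) [0.442 0.109 0.327]
(275, 162) [0.442 0.111 0.326]
(275, 163) [0.441 0.111 0.323]
(275, 164) [0.455 0.041 0.272]
(275, 165) [0.455 0.04  0.269]
(275, 166) [0.455 0.041 0.267]
(275, 167) [0.455 0.041 0.264]
(275, 168) [0.455 0.039 0.26 ]
(275, 169) [ 0.527 -0.328 -0.001]
(275, 170) [ 0.525 -0.318  0.001]
(275, 171) [ 0.523 -0.307  0.004]
(275, 172) [ 0.523 -0.307 -0.   ]
(275, 173) [ 0.516 -0.272  0.02 ]
(278, 158) [0.435 0.112 0.337]
(278, 159) [0.435 0.111 0.334]
(278, 160) [0.436 0.11  0.331]
(278, 161) [0.436 0.109 0.327]
(278, 162) [0.435 0.11  0.326]
(278, 163) [0.435 0.111 0.324]
(278, 164) [0.448 0.039 0.272]
(278, 165) [0.448 0.039 0.269]
(278, 166) [0.448 0.041 0.268]
(278, 167) [0.448 0.04  0.264]
(278, 168) [0.448 0.039 0.261]
(278, 169) [ 0.516 -0.325  0.003]
(278, 170) [ 0.514 -0.319  0.002]
(278, 171) [ 0.513 -0.314  0.002]
(278, 172) [ 0.512 -0.307  0.002]
(278, 173) [ 0.501 -0.25   0.038]
(281, 158) [0.429 0.11  0.337]
(281, 159) [0.429 0.11  0.334]
(281, 160) [0.43  0.105 0.329]
(281, 161) [0.429 0.109 0.329]
(281, 162) [0.429 0.108 0.326]
(281, 163) [0.429 0.108 0.323]
(281, 164) [0.441 0.037 0.272]
(281, 165) [0.441 0.036 0.269]
(281, 166) [0.441 0.039 0.267]
(281, 167) [0.441 0.039 0.265]
(281, 168) [0.441 0.039 0.262]
(281, 169) [ 0.505 -0.331  0.   ]
(281, 170) [ 0.504 -0.326 -0.001]
(281, 171) [ 0.503 -0.321 -0.001]
(281, 172) [ 0.501 -0.308  0.003]
(281, 173) [ 0.5   -0.307 -0.   ]
```

```bash
python3 - <<'E'
from h import *
D=np.load("pics/side6.npy");P=cv2.imread("pics/side6.png")
for v in(165,167):
  for u in range(268,288): print((u,v),wpt("side",(u,v),D).round(3),P[v,u])
D=np.load("pics/side5.npy")
# while gripping post: finger visible?
P=cv2.imread("pics/side5.png");cv2.imwrite("pics/q2.png",cv2.resize(P[180:250,180:260],None,fx=8,fy=8,interpolation=2))
E
```

```text
(268, 165) [ 0.557 -0.339  0.004] [139 156 169]
(269, 165) [ 0.554 -0.344  0.002] [138 156 168]
(270, 165) [ 0.55  -0.344  0.002] [138 155 167]
(271, 165) [ 0.547 -0.346  0.001] [140 156 169]
(272, 165) [ 0.543 -0.346  0.002] [131 147 159]
(273, 165) [0.46  0.043 0.27 ] [ 99 114 125]
(274, 165) [0.458 0.041 0.269] [ 78  92 103]
(275, 165) [0.455 0.04  0.269] [ 78  92 102]
(276, 165) [0.453 0.041 0.27 ] [ 77  91 101]
(277, 165) [0.451 0.039 0.269] [ 77  92 102]
(278, 165) [0.448 0.039 0.269] [ 76  90 101]
(279, 165) [0.446 0.037 0.269] [ 75  91 101]
(280, 165) [0.444 0.036 0.269] [75 89 99]
(281, 165) [0.441 0.036 0.269] [ 78  92 102]
(282, 165) [ 0.507 -0.356  0.002] [106 121 132]
(283, 165) [ 0.503 -0.36  -0.   ] [131 148 160]
(284, 165) [ 0.499 -0.357  0.002] [137 155 167]
(285, 165) [ 0.496 -0.358  0.002] [138 155 166]
(286, 165) [ 0.492 -0.361  0.001] [139 156 168]
(287, 165) [ 0.488 -0.358  0.004] [140 157 168]
(268, 167) [ 0.555 -0.333 -0.001] [138 156 168]
(269, 167) [ 0.552 -0.333  0.   ] [137 155 167]
(270, 167) [ 0.547 -0.329  0.003] [139 156 169]
(271, 167) [ 0.544 -0.335 -0.   ] [137 154 168]
(272, 167) [ 0.54  -0.333  0.002] [130 145 158]
(273, 167) [0.46  0.039 0.261] [100 114 125]
(274, 167) [0.458 0.04  0.263] [ 78  93 103]
(275, 167) [0.455 0.041 0.264] [ 76  91 102]
(276, 167) [0.453 0.037 0.262] [ 78  92 103]
(277, 167) [0.451 0.039 0.263] [ 77  92 102]
(278, 167) [0.448 0.04  0.264] [ 75  91 101]
(279, 167) [0.445 0.04  0.265] [ 76  91 102]
(280, 167) [0.443 0.041 0.266] [ 76  91 100]
(281, 167) [0.441 0.039 0.265] [ 82  96 106]
(282, 167) [ 0.504 -0.343  0.001] [119 135 147]
(283, 167) [ 0.5   -0.341  0.004] [137 154 166]
(284, 167) [ 0.497 -0.344  0.002] [139 156 168]
(285, 167) [ 0.493 -0.345  0.002] [138 154 167]
(286, 167) [ 0.489 -0.345  0.002] [138 156 168]
(287, 167) [ 0.485 -0.344  0.004] [140 157 170]
```

View pics/q2.png

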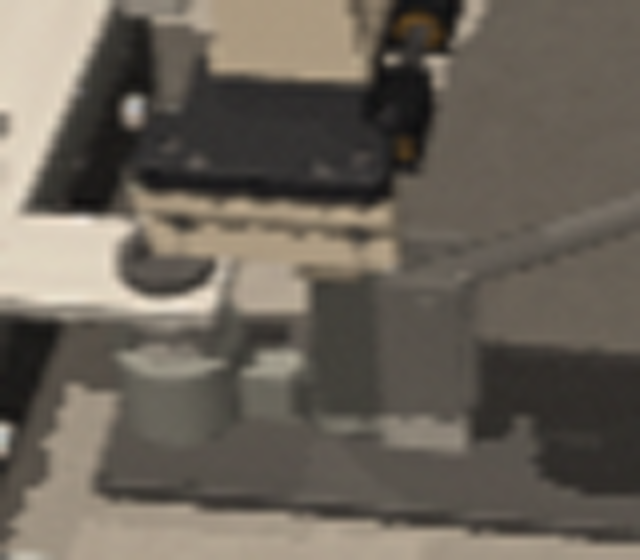

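>>> {"name": "apply_moves", "arguments": {
  "moves": [
    [0.02, 0, 0.0, 0, 0, 0],
    [0.025, 0, 0.015, 0, 0, 0],
    [0.025, 0, 0.03, 0, 0, 0],
    [0.025, 0, 0.045, 0, 0, 0],
    [0.025, 0, 0.06, 0, 0, 0],
    [0.025, 0, 0.06, 0, 0, 0]
  ]
}}

```text
time_s: 14.78
tcp_pos: [0.4503, 0.0233, 0.1301]
eef_rot: [180.0, -0.1, 8.1]
contact_force: [-0.7, -0.2, 0.2]
gripper_width: 0.0005
```

>>> {"name": "apply_moves", "arguments": {
  "moves": [
    [-0.002, 0, 0.015, 0, 0, 0],
    [-0.005, 0, 0.03, 0, 0, 0],
    [-0.007, 0, 0.04, 0, 0, 0],
    [-0.007, 0, 0.04, 0, 0, 0]
  ]
}}

```text
time_s: 15.28
tcp_pos: [0.4489, 0.0231, 0.1221]
eef_rot: [180.0, -0.1, 8.1]
contact_force: [-0.4, 0.0, 2.3]
gripper_width: 0.0007
```

```bash
python3 - <<'E'
from h import *
plan((.4399,.0218,.128),8)
p,d=imaging.capture("side");cv2.imwrite('pics/side10.png',cv2.resize(p[130:280,180:350],None,fx=4,fy=4,interpolation=2))
for v in range(190,215,2): print(v,wpt("side",(277,v),d).round(3))
E
```

```text
row [-0.0454, 0.0, -0.0298, 0.0002, -0.0006, 0.0008] | now [0.4489 0.0231 0.1221] [ 1.7999e+02 -6.0000e-02  8.0700e+00] F [-0.4  0.   2.3] t 15.275 w 0.0007
190 [0.434 0.117 0.255]
192 [0.433 0.117 0.25 ]
194 [0.433 0.117 0.244]
196 [0.434 0.11  0.232]
198 [0.434 0.109 0.226]
200 [0.434 0.108 0.219]
202 [0.448 0.031 0.147]
204 [0.446 0.04  0.148]
206 [0.445 0.044 0.144]
208 [0.445 0.045 0.138]
210 [ 0.471 -0.097  0.004]
212 [ 0.47  -0.092  0.   ]
214 [ 0.467 -0.081  0.002]
```

View pics/side10.png

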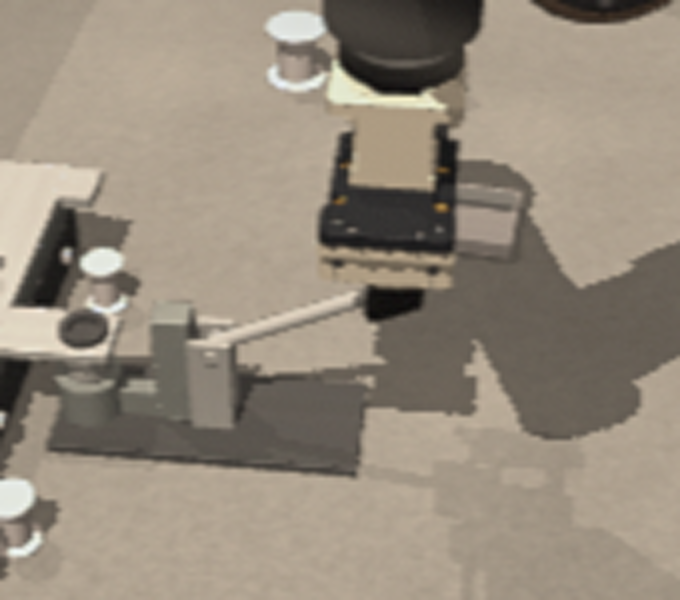

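>>> {"name": "apply_moves", "arguments": {
  "moves": [
    [-0.01, 0, 0.025, 0, 0, 0],
    [-0.019, 0, 0.05, 0, 0, 0],
    [-0.032, 0, 0.085, 0, 0, 0],
    [-0.045, 0, 0.12, 0, 0, 0],
    [-0.055, 0, 0.155, 0, 0, 0],
    [-0.065, 0, 0.19, 0, 0, 0],
    [-0.065, 0, 0.19, 0, 0, 0]
  ]
}}

```text
time_s: 16.2
tcp_pos: [0.4358, 0.0212, 0.0838]
eef_rot: [180.0, -0.0, 8.1]
contact_force: [-1.4, -0.1, 5.6]
gripper_width: 0.0005
```

```bash
python3 - <<'E'
from h import *
plan((.4332,.0209,.069),8)
plan((.432,.0207,.054),8)
plan((.432,.0207,.045),8)
p,d=imaging.capture("side");cv2.imwrite('pics/side11.png',cv2.resize(p[150:300,170:340],None,fx=4,fy=4,interpolation=2))
E
```

```text
row [-0.0133, -0.0006, 0.0738, 0.0004, -0.0003, 0.001] | now [0.4358 0.0212 0.0838] [ 1.7997e+02 -3.0000e-02  8.0900e+00] F [-1.4 -0.1  5.6] t 16.2 w 0.0005
row [-0.0194, -0.0004, 0.1488, 0.0004, -0.0003, 0.001] | now [0.4358 0.0212 0.0838] [ 1.7997e+02 -3.0000e-02  8.0900e+00] F [-1.4 -0.1  5.6] t 16.2 w 0.0005
row [-0.0194, -0.0005, 0.1938, 0.0004, -0.0003, 0.001] | now [0.4358 0.0212 0.0838] [ 1.7997e+02 -3.0000e-02  8.0900e+00] F [-1.4 -0.1  5.6] t 16.2 w 0.0005
```

View pics/side11.png

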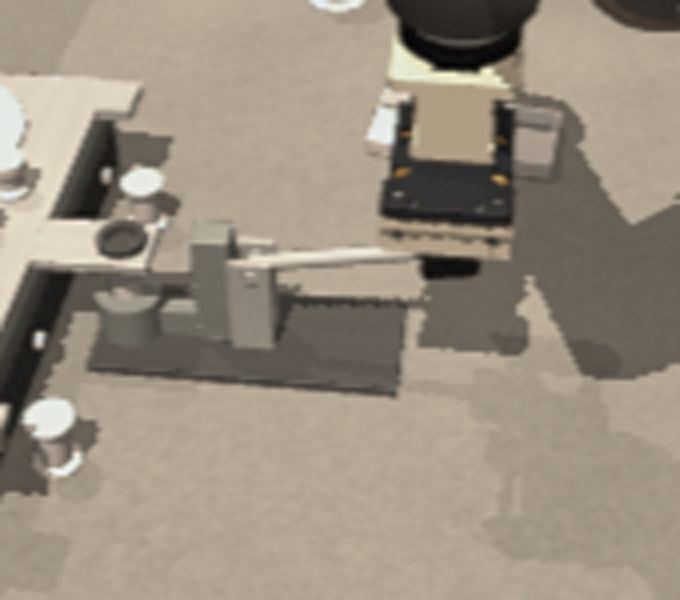

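>>> {"name": "apply_moves", "arguments": {
  "moves": [
    [-0.007, 0, 0.035, 0, 0, 0],
    [-0.013, 0, 0.073, 0, 0, 0],
    [-0.017, 0, 0.11, 0, 0, 0],
    [-0.019, 0, 0.15, 0, 0, 0],
    [-0.019, 0, 0.175, 0, 0, 0],
    [-0.019, 0, 0.194, 0, 0, 0],
    [-0.019, 0, 0.194, 0, 0, 0]
  ]
}}

```text
time_s: 17.12
tcp_pos: [0.4323, 0.0207, 0.0453]
eef_rot: [180.0, -0.0, 8.1]
contact_force: [-2.4, 0.2, 7.0]
gripper_width: 0.0006
```

>>> {"name": "apply_moves", "arguments": {
  "moves": [
    [0, 0, 0.01, 0, 0, 0],
    [0, 0, 0.015, 0, 0, 0],
    [0, 0, 0.02, 0, 0, 0],
    [0, 0, 0.02, 0, 0, 0]
  ]
}}

```text
time_s: 17.62
tcp_pos: [0.4325, 0.0207, 0.042]
eef_rot: [180.0, -0.1, 8.1]
contact_force: [-4.2, 0.5, 13.5]
gripper_width: 0.0003
```

```bash
python3 - <<'E'
from h import *
plan((.432,.0207,.041),8)
p,d=imaging.capture("side");cv2.imwrite('pics/side12.png',cv2.resize(p[150:300,170:340],None,fx=4,fy=4,interpolation=2))
E
```

```text
row [-0.0025, -0.0006, 0.0049, 0.0005, -0.0006, 0.0013] | now [0.4325 0.0207 0.042 ] [ 1.7995e+02 -5.0000e-02  8.1200e+00] F [-4.2  0.5 13.5] t 17.625 w 0.0003
```

View pics/side12.png

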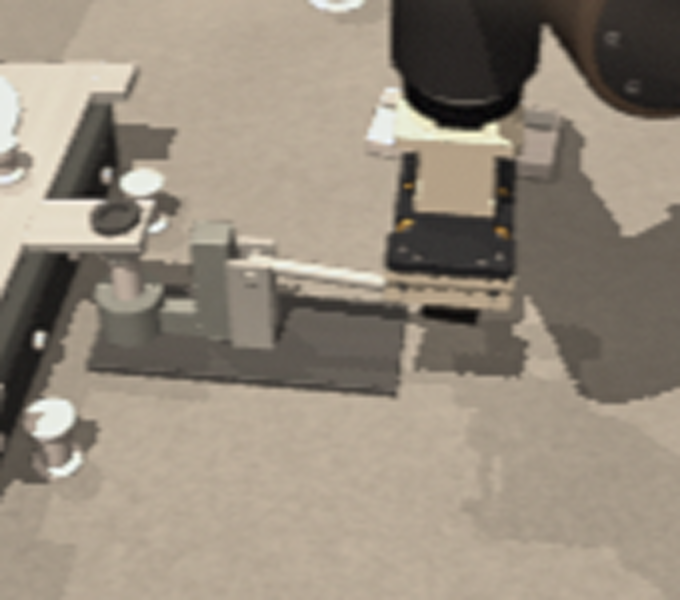

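>>> {"name": "apply_moves", "arguments": {
  "moves": [
    [0, 0, -0.03, 0, 0, 0],
    [0, 0, -0.06, 0, 0, 0],
    [0.003, 0, -0.1, 0, 0, 0],
    [0.006, 0, -0.14, 0, 0, 0],
    [0.013, 0, -0.18, 0, 0, 0],
    [0.022, 0, -0.22, 0, 0, 0],
    [0.034, 0, -0.26, 0, 0, 0],
    [0.048, 0, -0.3, 0, 0, 0],
    [0.065, 0, -0.345, 0, 0, 0],
    [0.08, 0, -0.385, 0, 0, 0],
    [0.087, 0, -0.42, 0, 0, 0],
    [0.09, 0, -0.46, 0, 0, 0]
  ]
}}

```text
time_s: 19.18
tcp_pos: [0.4497, 0.0231, 0.134]
eef_rot: [179.9, 0.0, 8.1]
contact_force: [0.3, 0.6, 0.3]
gripper_width: 0.0005
```

>>> {"name": "apply_moves", "arguments": {
  "moves": [
    [0, 0, -0.04, 0, 0, 0],
    [0, 0, -0.1, 0, 0, 0],
    [0, 0, -0.1, 0, 0, 0],
    [0, 0, -0.1, 0, 0, 0],
    [0, 0, -0.1, 0, 0, 0]
  ]
}}

```text
time_s: 19.8
tcp_pos: [0.4494, 0.023, 0.1537]
eef_rot: [179.9, 0.1, 8.1]
contact_force: [-0.6, -0.6, 1.2]
gripper_width: 0.0003
```

```bash
python3 - <<'E'
from h import *
plan((.4505,.0233,.130),8)
p,d=imaging.capture("side");cv2.imwrite('pics/side13.png',cv2.resize(p[150:300,170:340],None,fx=4,fy=4,interpolation=2))
p,d=imaging.capture("top");cv2.imwrite('pics/top13.png',cv2.resize(p[100:250,170:320],None,fx=4,fy=4,interpolation=2))
E
```

```text
row [0.0058, -0.0007, 0.1184, 0.0007, 0.0007, 0.001] | now [0.4494 0.023  0.1537] [1.7994e+02 6.0000e-02 8.0900e+00] F [-0.6 -0.6  1.2] t 19.8 w 0.0003
```

View pics/side13.png

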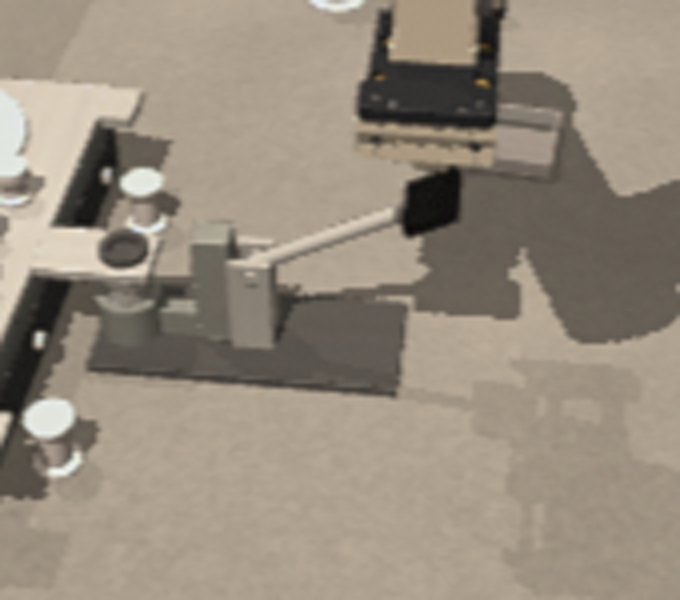

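View pics/top13.png

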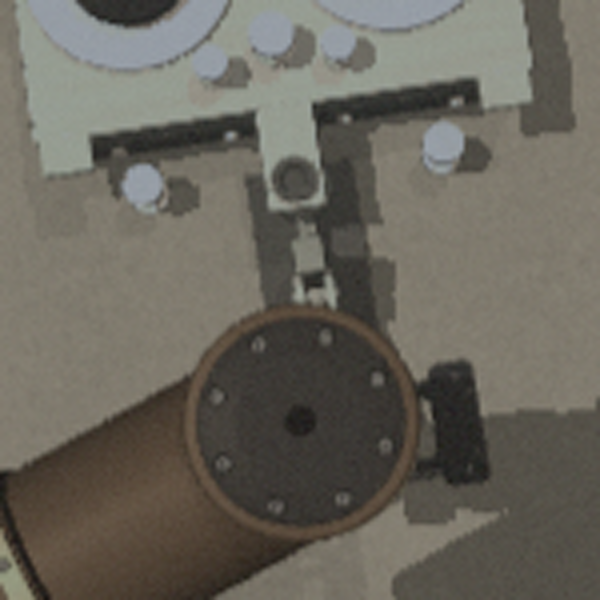

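>>> {"name": "apply_moves", "arguments": {
  "moves": [
    [0.002, 0, 0.06, 0, 0, 0],
    [0.002, 0, 0.11, 0, 0, 0],
    [0, 0, 0.14, 0, 0, 0],
    [-0.003, 0, 0.16, 0, 0, 0],
    [-0.012, 0, 0.185, 0, 0, 0],
    [-0.02, 0, 0.21, 0, 0, 0],
    [-0.034, 0, 0.245, 0, 0, 0],
    [-0.047, 0, 0.28, 0, 0, 0],
    [-0.057, 0, 0.315, 0, 0, 0],
    [-0.067, 0, 0.35, 0, 0, 0],
    [-0.067, 0, 0.35, 0, 0, 0]
  ]
}}

```text
time_s: 21.28
tcp_pos: [0.4362, 0.021, 0.0835]
eef_rot: [179.9, 0.1, 8.1]
contact_force: [-0.7, 0.0, 4.6]
gripper_width: 0.0004
```

```bash
python3 - <<'E'
from h import *
plan((.432,.0207,.0455),8)
plan((.432,.0207,.041),8)
E
```

```text
row [-0.0206, -0.0014, 0.1901, 0.0008, 0.0007, 0.0013] | now [0.4362 0.021  0.0835] [1.7993e+02 6.0000e-02 8.1100e+00] F [-0.7  0.   4.6] t 21.275 w 0.0004
row [-0.0206, -0.0015, 0.2126, 0.0008, 0.0007, 0.0013] | now [0.4362 0.021  0.0835] [1.7993e+02 6.0000e-02 8.1100e+00] F [-0.7  0.   4.6] t 21.275 w 0.0004
```

>>> {"name": "apply_moves", "arguments": {
  "moves": [
    [-0.007, 0, 0.035, 0, 0, 0],
    [-0.013, 0, 0.073, 0, 0, 0],
    [-0.017, 0, 0.11, 0, 0, 0],
    [-0.02, 0, 0.145, 0, 0, 0],
    [-0.02, 0, 0.17, 0, 0, 0],
    [-0.02, 0, 0.19, 0, 0, 0],
    [-0.02, 0, 0.2, 0, 0, 0],
    [-0.02, 0, 0.207, 0, 0, 0],
    [-0.02, 0, 0.212, 0, 0, 0],
    [-0.02, 0, 0.212, 0, 0, 0]
  ]
}}

```text
time_s: 22.52
tcp_pos: [0.4327, 0.0206, 0.042]
eef_rot: [179.9, 0.0, 8.1]
contact_force: [-3.3, 0.2, 14.1]
gripper_width: 0.0005
```

```bash
python3 - <<'E'
from h import *
plan((.432,.0207,.041),8)
E
```

```text
row [-0.0035, -0.0011, 0.005, 0.0009, 0.0, 0.0016] | now [0.4327 0.0206 0.042 ] [179.92   0.     8.15] F [-3.3  0.2 14.1] t 22.525 w 0.0005
```

>>> {"name": "apply_moves", "arguments": {
  "moves": [
    [-0.002, 0, 0.006, 0, 0, 0],
    [-0.002, 0, 0.006, 0, 0, 0],
    [-0.002, 0, 0.006, 0, 0, 0],
    [-0.002, 0, 0.006, 0, 0, 0]
  ]
}}

```text
time_s: 23.02
tcp_pos: [0.4328, 0.0206, 0.0418]
eef_rot: [179.9, -0.1, 8.2]
contact_force: [-5.0, -0.4, 15.6]
gripper_width: 0.0002
```

```bash
python3 - <<'E'
from h import *
plan((.432,.0207,.041),8)
p,d=imaging.capture("side");cv2.imwrite('pics/side14.png',cv2.resize(p[150:300,170:340],None,fx=4,fy=4,interpolation=2));cv2.imwrite('pics/side14f.png',p)
t,e=imaging.capture("top");cv2.imwrite('pics/top14.png',cv2.resize(t[100:250,170:320],None,fx=4,fy=4,interpolation=2))
np.save('pics/s14.npy',d)
plan((.432,.0207,.041),8)
s=lambda x,y:((x+.5)/4-.5+170,(y+.5)/4-.5+150)
print("ring",wpt("side",s(115,217),d))
E
```

```text
row [-0.0038, -0.0013, 0.0041, 0.001, -0.0006, 0.002] | now [0.4328 0.0206 0.0418] [ 1.7991e+02 -5.0000e-02  8.1800e+00] F [-5.  -0.4 15.6] t 23.025 w 0.0002
row [-0.0038, -0.0012, 0.0041, 0.0009, -0.0006, 0.0019] | now [0.4328 0.0206 0.0418] [ 1.7992e+02 -6.0000e-02  8.1700e+00] F [-4.2  0.2 15.3] t 23.125 w 0.0009
ring [0.66455479 0.05525267 0.11426696]
```

View pics/side14.png

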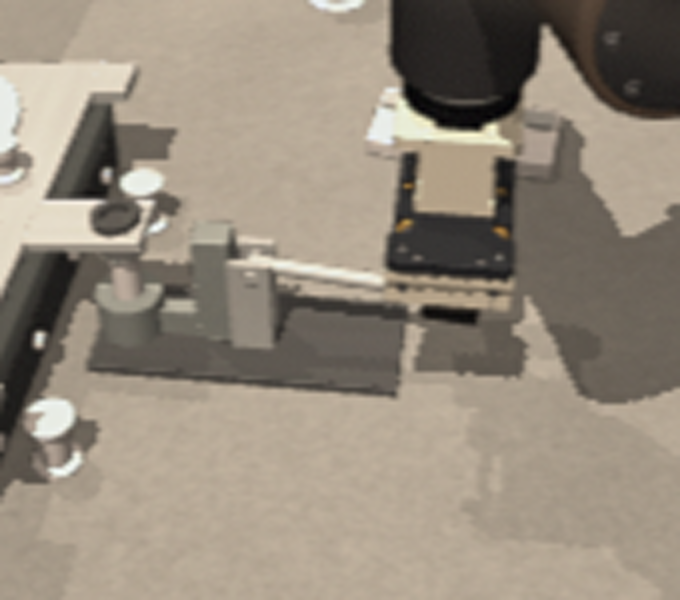

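View pics/top14.png

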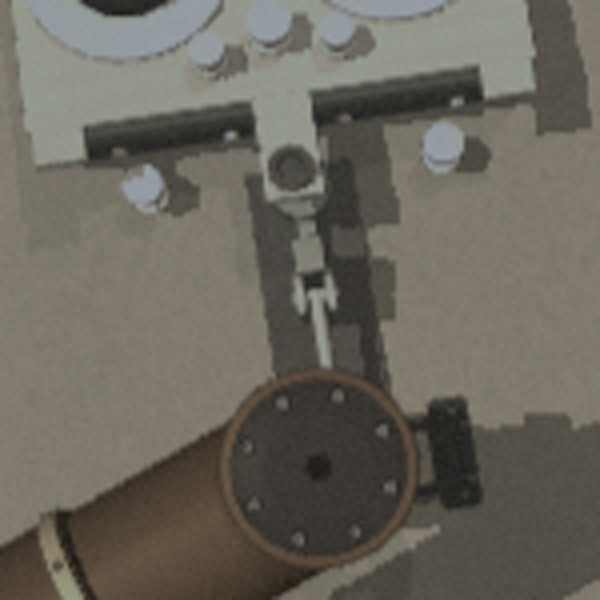

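```bash
python3 - <<'E'
from plant import r, status
print(r.close_job()); s=status.get_state(); print(s["tcp_pos"],s["contact_force"],s["time_s"])
E
```

```text
the job is handed in; nothing more can be done
None
the job is handed in; nothing more can be done
```

The job is handed in at about 23 s on the robot's clock. The arm is still holding the handle fully down, and the deck is raised on the jack saddle alone.

**What I did**
- I gripped the jack by its post and carried it in along the unit's +x axis. I set it flat under the lift point and let go.
- I pumped the handle once to the stop and back up. The pictures then showed the deck shut and the handle up.
- I pressed the handle to the stop a second time and held it there.

**Last checks**
- **Deck height:** the ring reads 0.114 m, against about 0.085 m with the deck shut. That is a rise of 28 to 30 mm, as expected for a full stroke.
- **Handle at its stop:** both presses ended at the same tool height, 0.042 m. The push was about 15 N at the end, up from about 7 N just short of the stop.
- **Jack and other things:** the jack's base stood in the same place in the side view after both strokes, and the two small spools looked undisturbed. I did not check the other loose things closely; nothing touched them.
- **Saddle centring:** the different measurements put the saddle within about 3 mm of the lift point. They disagree with each other by that much, so I could not settle it more closely.

**One disagreement:** with the fingers shut, the real fingertips sit about 30 mm higher than the reported tool position. Two images and the contact with the handle pad agreed on this. I therefore set the pressing heights by contact and force. It also means the post was pinched nearer its top than the 20 mm planned, but the jack stayed level during the carry.

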